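# Sort the washed serving spatulas into the drawer and the reject pan

## Task

Put away the washed serving spatulas on this canteen counter: pull the drawer open, lay every good spatula flat in a compartment of its own with its handle towards the drawer's front, and put every spatula that carries a round reject tag into the steel pan at the side. When all are sorted, push the drawer fully shut. Do not knock over the little sauce cup that stands among them.

Things in the scene. Friction and masses are not known exactly. Their poses are not given: they have to be found in the camera images.
- drawer (a joint): slide of the drawer in the low wooden counter-top unit: 0 = fully shut, 0.19 = fully open (m); slides towards the robot side, about 2 N of friction, stays where left, may start a little ajar. The unit is 310 mm wide, 220 deep, 85 high, fixed, slightly turned
- drawer_handle (a point): middle of the drawer's horizontal bar handle (120 mm long, 10 mm thick, its centre 49 mm out from the drawer front and 78 mm above the table; the unit's top is 7 mm higher). x points from the handle into the unit (shutting direction), y along the bar, z up. Moves with it
- bay0 (a point): middle of the floor of drawer compartment 0 of 4 (56 mm apart, y grows with the number); moves with the drawer, reachable from above once it is open. 186 mm long (x), 52 wide between 4 mm dividers 22 mm high, which have a middle gap of 83 mm as room for fingers; floor 14 mm above the table. x points into the unit, away from drawer front and handle; z up
- bay1 (a point): middle of the floor of drawer compartment 1 of 4 (56 mm apart, y grows with the number); moves with the drawer, reachable from above once it is open. 186 mm long (x), 52 wide between 4 mm dividers 22 mm high, which have a middle gap of 83 mm as room for fingers; floor 14 mm above the table. x points into the unit, away from drawer front and handle; z up
- bay2 (a point): middle of the floor of drawer compartment 2 of 4 (56 mm apart, y grows with the number); moves with the drawer, reachable from above once it is open. 186 mm long (x), 52 wide between 4 mm dividers 22 mm high, which have a middle gap of 83 mm as room for fingers; floor 14 mm above the table. x points into the unit, away from drawer front and handle; z up
- bay3 (a point): middle of the floor of drawer compartment 3 of 4 (56 mm apart, y grows with the number); moves with the drawer, reachable from above once it is open. 186 mm long (x), 52 wide between 4 mm dividers 22 mm high, which have a middle gap of 83 mm as room for fingers; floor 14 mm above the table. x points into the unit, away from drawer front and handle; z up
- good0_mid (a point): good serving spatula, no tag, 150 mm long, 60 g: black handle 90 x 18 x 12 mm (high), flat steel blade 53 x 36 x 4 mm. Point: near its middle, on the handle, 6 mm above the underside; grip here, across 18 mm. x points to the blade (blade end +82 mm, handle end -68 mm), z up. May be absent
- good1_mid (a point): good serving spatula, no tag, 150 mm long, 60 g: black handle 90 x 18 x 12 mm (high), flat steel blade 53 x 36 x 4 mm. Point: near its middle, on the handle, 6 mm above the underside; grip here, across 18 mm. x points to the blade (blade end +82 mm, handle end -68 mm), z up. May be absent
- good2_mid (a point): good serving spatula, no tag, 150 mm long, 60 g: black handle 90 x 18 x 12 mm (high), flat steel blade 53 x 36 x 4 mm. Point: near its middle, on the handle, 6 mm above the underside; grip here, across 18 mm. x points to the blade (blade end +82 mm, handle end -68 mm), z up. May be absent
- good3_mid (a point): good serving spatula, no tag, 150 mm long, 60 g: black handle 90 x 18 x 12 mm (high), flat steel blade 53 x 36 x 4 mm. Point: near its middle, on the handle, 6 mm above the underside; grip here, across 18 mm. x points to the blade (blade end +82 mm, handle end -68 mm), z up. May be absent
- reject0_mid (a point): reject: same serving spatula with a white round tag (32 mm wide, top at 20 mm) clipped on the handle, 48 mm behind this point, 150 mm long, 60 g: black handle 90 x 18 x 12 mm (high), flat steel blade 53 x 36 x 4 mm. Point: near its middle, on the handle, 6 mm above the underside; grip here, across 18 mm. x points to the blade (blade end +82 mm, handle end -68 mm), z up. May be absent
- reject1_mid (a point): reject: same serving spatula with a white round tag (32 mm wide, top at 20 mm) clipped on the handle, 48 mm behind this point, 150 mm long, 60 g: black handle 90 x 18 x 12 mm (high), flat steel blade 53 x 36 x 4 mm. Point: near its middle, on the handle, 6 mm above the underside; grip here, across 18 mm. x points to the blade (blade end +82 mm, handle end -68 mm), z up. May be absent
- reject2_mid (a point): reject: same serving spatula with a white round tag (32 mm wide, top at 20 mm) clipped on the handle, 48 mm behind this point, 150 mm long, 60 g: black handle 90 x 18 x 12 mm (high), flat steel blade 53 x 36 x 4 mm. Point: near its middle, on the handle, 6 mm above the underside; grip here, across 18 mm. x points to the blade (blade end +82 mm, handle end -68 mm), z up. May be absent
- pan_floor (a point): centre of the inner floor of the open steel reject pan standing at the robot's right, fixed: inside 212 mm (its x) by 152 mm (its y), rim 76 mm above this floor, walls 4 mm; z up
- cup: bystander: small steel sauce cup, 46 mm across, 36 mm high, standing among the spatulas; origin under its centre

How it is judged (in metres and radians):
On the way, in this order (a step that is already met when the one before it is completed fails the run):
1. the drawer is pulled open (value of joint drawer above 0.15 m), for 0.2 s.
2. with the drawer open, all good spatulas lie flat in compartments, handles to the front, and all tagged ones are in the pan (((x of good0_mid in the frame of bay0 between -0.03 and 0.03 m and y of good0_mid in the frame of bay0 between -0.022 and 0.022 m) or (x of good0_mid in the frame of bay1 between -0.03 and 0.03 m and y of good0_mid in the frame of bay1 between -0.022 and 0.022 m) or (x of good0_mid in the frame of bay2 between -0.03 and 0.03 m and y of good0_mid in the frame of bay2 between -0.022 and 0.022 m) or (x of good0_mid in the frame of bay3 between -0.03 and 0.03 m and y of good0_mid in the frame of bay3 between -0.022 and 0.022 m)) and z of good0_mid in the frame of bay0 between 0 and 0.012 m and angle between each of good0_mid, good1_mid, good2_mid, good3_mid's own z axis and vertical below 0.1 rad and angle between the x axis of each of good0_mid, good1_mid, good2_mid, good3_mid and the x axis of bay0, either way round below 0.35 rad and x of drawer_handle in the frame of good0_mid below -0.05 m and linear speed of each of good0, good1, good2, good3, reject0, reject1, reject2 below 0.03 m/s and ((x of good1_mid in the frame of bay0 between -0.03 and 0.03 m and y of good1_mid in the frame of bay0 between -0.022 and 0.022 m) or (x of good1_mid in the frame of bay1 between -0.03 and 0.03 m and y of good1_mid in the frame of bay1 between -0.022 and 0.022 m) or (x of good1_mid in the frame of bay2 between -0.03 and 0.03 m and y of good1_mid in the frame of bay2 between -0.022 and 0.022 m) or (x of good1_mid in the frame of bay3 between -0.03 and 0.03 m and y of good1_mid in the frame of bay3 between -0.022 and 0.022 m)) and z of good1_mid in the frame of bay0 between 0 and 0.012 m and x of drawer_handle in the frame of good1_mid below -0.05 m and ((x of good2_mid in the frame of bay0 between -0.03 and 0.03 m and y of good2_mid in the frame of bay0 between -0.022 and 0.022 m) or (x of good2_mid in the frame of bay1 between -0.03 and 0.03 m and y of good2_mid in the frame of bay1 between -0.022 and 0.022 m) or (x of good2_mid in the frame of bay2 between -0.03 and 0.03 m and y of good2_mid in the frame of bay2 between -0.022 and 0.022 m) or (x of good2_mid in the frame of bay3 between -0.03 and 0.03 m and y of good2_mid in the frame of bay3 between -0.022 and 0.022 m)) and z of good2_mid in the frame of bay0 between 0 and 0.012 m and x of drawer_handle in the frame of good2_mid below -0.05 m and ((x of good3_mid in the frame of bay0 between -0.03 and 0.03 m and y of good3_mid in the frame of bay0 between -0.022 and 0.022 m) or (x of good3_mid in the frame of bay1 between -0.03 and 0.03 m and y of good3_mid in the frame of bay1 between -0.022 and 0.022 m) or (x of good3_mid in the frame of bay2 between -0.03 and 0.03 m and y of good3_mid in the frame of bay2 between -0.022 and 0.022 m) or (x of good3_mid in the frame of bay3 between -0.03 and 0.03 m and y of good3_mid in the frame of bay3 between -0.022 and 0.022 m)) and z of good3_mid in the frame of bay0 between 0 and 0.012 m and x of drawer_handle in the frame of good3_mid below -0.05 m and x of reject0_mid in the frame of pan_floor between -0.105 and 0.105 m and y of reject0_mid in the frame of pan_floor between -0.075 and 0.075 m and z of each of reject0_mid, reject1_mid, reject2_mid in the frame of pan_floor below 0.07 m and x of reject1_mid in the frame of pan_floor between -0.105 and 0.105 m and y of reject1_mid in the frame of pan_floor between -0.075 and 0.075 m and x of reject2_mid in the frame of pan_floor between -0.105 and 0.105 m and y of reject2_mid in the frame of pan_floor between -0.075 and 0.075 m and value of joint drawer above 0.1 m), for 0.2 s.
3. the drawer is shut (value of joint drawer below 0.008 m), for 0.2 s.
At the end, for the whole second after the job is handed in: Drawer shut to 8 mm; each good spatula lies flat and still on a compartment floor, its middle within 22 mm sideways and 30 mm lengthways of the compartment's, within 20 degrees, handle to the drawer front; each tagged spatula rests in the pan below its rim (((x of good0_mid in the frame of bay0 between -0.03 and 0.03 m and y of good0_mid in the frame of bay0 between -0.022 and 0.022 m) or (x of good0_mid in the frame of bay1 between -0.03 and 0.03 m and y of good0_mid in the frame of bay1 between -0.022 and 0.022 m) or (x of good0_mid in the frame of bay2 between -0.03 and 0.03 m and y of good0_mid in the frame of bay2 between -0.022 and 0.022 m) or (x of good0_mid in the frame of bay3 between -0.03 and 0.03 m and y of good0_mid in the frame of bay3 between -0.022 and 0.022 m)) and z of good0_mid in the frame of bay0 between 0 and 0.012 m and angle between each of good0_mid, good1_mid, good2_mid, good3_mid's own z axis and vertical below 0.1 rad and angle between the x axis of each of good0_mid, good1_mid, good2_mid, good3_mid and the x axis of bay0, either way round below 0.35 rad and x of drawer_handle in the frame of good0_mid below -0.05 m and linear speed of each of good0, good1, good2, good3, reject0, reject1, reject2 below 0.03 m/s and ((x of good1_mid in the frame of bay0 between -0.03 and 0.03 m and y of good1_mid in the frame of bay0 between -0.022 and 0.022 m) or (x of good1_mid in the frame of bay1 between -0.03 and 0.03 m and y of good1_mid in the frame of bay1 between -0.022 and 0.022 m) or (x of good1_mid in the frame of bay2 between -0.03 and 0.03 m and y of good1_mid in the frame of bay2 between -0.022 and 0.022 m) or (x of good1_mid in the frame of bay3 between -0.03 and 0.03 m and y of good1_mid in the frame of bay3 between -0.022 and 0.022 m)) and z of good1_mid in the frame of bay0 between 0 and 0.012 m and x of drawer_handle in the frame of good1_mid below -0.05 m and ((x of good2_mid in the frame of bay0 between -0.03 and 0.03 m and y of good2_mid in the frame of bay0 between -0.022 and 0.022 m) or (x of good2_mid in the frame of bay1 between -0.03 and 0.03 m and y of good2_mid in the frame of bay1 between -0.022 and 0.022 m) or (x of good2_mid in the frame of bay2 between -0.03 and 0.03 m and y of good2_mid in the frame of bay2 between -0.022 and 0.022 m) or (x of good2_mid in the frame of bay3 between -0.03 and 0.03 m and y of good2_mid in the frame of bay3 between -0.022 and 0.022 m)) and z of good2_mid in the frame of bay0 between 0 and 0.012 m and x of drawer_handle in the frame of good2_mid below -0.05 m and ((x of good3_mid in the frame of bay0 between -0.03 and 0.03 m and y of good3_mid in the frame of bay0 between -0.022 and 0.022 m) or (x of good3_mid in the frame of bay1 between -0.03 and 0.03 m and y of good3_mid in the frame of bay1 between -0.022 and 0.022 m) or (x of good3_mid in the frame of bay2 between -0.03 and 0.03 m and y of good3_mid in the frame of bay2 between -0.022 and 0.022 m) or (x of good3_mid in the frame of bay3 between -0.03 and 0.03 m and y of good3_mid in the frame of bay3 between -0.022 and 0.022 m)) and z of good3_mid in the frame of bay0 between 0 and 0.012 m and x of drawer_handle in the frame of good3_mid below -0.05 m and x of reject0_mid in the frame of pan_floor between -0.105 and 0.105 m and y of reject0_mid in the frame of pan_floor between -0.075 and 0.075 m and z of each of reject0_mid, reject1_mid, reject2_mid in the frame of pan_floor below 0.07 m and x of reject1_mid in the frame of pan_floor between -0.105 and 0.105 m and y of reject1_mid in the frame of pan_floor between -0.075 and 0.075 m and x of reject2_mid in the frame of pan_floor between -0.105 and 0.105 m and y of reject2_mid in the frame of pan_floor between -0.075 and 0.075 m and value of joint drawer below 0.008 m); the robot touches nothing.
It fails at once if the sauce cup is knocked over (angle between cup's own z axis and vertical above 0.7 rad).
Of good0, good1, good2, good3 only 3 to 4 are there at a start; the rules pass over those that are not, and their reading is None.
Of reject0, reject1, reject2 only 2 to 3 are there at a start; the rules pass over those that are not, and their reading is None.
At some moment in a run one of good0, good1, good2, good3, reject0, reject1, reject2 may be knocked a few centimetres aside while the robot is not near it.
Once in a run the grip may slacken for a moment while it holds something.
It also fails if it takes over 210 s, if anything falls off the work surface, if the arm or the gripper's body presses on something with over 40 N, if the wrist force passes 120 N, or if a joint passes its speed limit or range.

## Robot

A 6-joint arm with a two-finger parallel gripper is mounted at the origin on the work surface. World frame = base frame: x ahead of the robot, y to its left, z up, the work surface at z = 0. Lengths are in m, angles in degrees, forces in N, time in s.
With the tool pointing down it reaches from about 0.35 to 0.85 m from the base axis. Payload 8.1 kg.
Tool frame: the origin (TCP) lies at the centre of the arm's flange, where the gripper is bolted on; the fingertips stand 186 mm ahead of it and the grasp point (between the pads) lies 167 mm ahead of it; z points along the fingers, y is the direction in which the jaws open and shut (so a half turn about z gives the same grasp; the last joint's range is limited). The gripper opens to 93 mm and grips with 3 to 60 N. Pads are 15 mm wide; open, the fingers measure 128 mm over their backs; the gripper's body (75 mm by 188 mm) begins 65 mm behind the grasp point.
Start: joints at [-4.893, 7.471, 85.268, -0, 87.261, -4.893], TCP at [0.6, 0, 0.405] pointing down, gripper open.
Joint ranges: [-169.43, 169.43], [-51.17, 129.36], [1.28, 143.12], [-76.62, 256.62], [0, 156.53], [-152.29, 152.29]. Speed limits (degrees/s): [136.94, 136.94, 159.86, 180, 180, 180].

## Interface

Orientations are given as a 3x3 rotation matrix whose columns are the frame's x, y, z axes.
In Python, from workcell import ctrl gives the robot as it stands. The module is installed in compiled form; this text tells all that it offers.
- The arm moves only by the tool play_rows, never from a script. Its arguments are lists of equal length, an entry for each row: "gripper": the closure, from -1 (fully open) to 1 (shut); "delta_pos": the shift along the tool's x, y, z scaled (see below), a list of three; "turn": the turn about the tool's z scaled (see below). A call has 1 to 5 rows; each row is the pose to reach, as a shift and turn from the pose commanded when the call began, along the tool's axes at that moment; what a row does not reach only later rows make up. The controller multiplies each number of a shift by 150 mm and each number of a turn by 90 degrees. A row lasts 1/10 s, in which the tool goes at most 50 mm and 8.59 degrees, less where a joint would pass 70% of its speed; a pose out of reach is approached as far as the arm can. A call with a number of a shift or a turn outside -1 to 1 is refused whole. A call with a gripper value outside its range is refused whole. The fingers move at their own pace and stop on an object; "force" is the grip in N (left out, the last holds). Time passes only in rows, so rows that repeat a pose let the fingers close. It gives the time, the measured TCP pose, the force and the opening at its end, in the units of the state.
- ctrl.get_obs(): the state, without advancing time (a new reading comes with each control period).
- ctrl.capture(name): name is "scene" or "side" or "wrist"; returns a dict with "image" (400x640x3 uint8, blue, green, red), "fx", "fy", "cx", "cy" (pixels), "rvec" (rotation vector, rad) and "tvec" (3), from world to camera coordinates, as OpenCV has them; the wrist camera has in their place "mount" (4x4, takes a point from camera to tool coordinates, whose origin is the TCP and whose axes are the flange's). Camera axes: x right, y down, z forward; pixel columns grow to the right and rows downward; lengths in m; the calibration is good to about 2 mm. A picture is of the moment at which its call begins: read the wrist's pose just before it. There is no depth.
- ctrl.sign_off(): hands the job in, once; it reports no verdict.
The state is a dict: "time": time; "q": joint angles; "dq": joint speeds; "joint_efforts": joint torques, N m; "eef_pos": TCP position; "tcp_rot": TCP orientation; "contact_force": force on the tool from outside, world axes, zero at the start; "torque": the same for the moment, N m; "grip_width": finger opening in m.
Only numpy, scipy, OpenCV 4.12 (cv2) and the standard library are available. Lean on these libraries where they do the work, as an engineer would, in place of code of your own. Each camera call takes 0.05 s, during which the arm holds its last target.

## Working session

There is one attempt and no reset: what is moved stays moved. The work goes in short steps, Python scripts to look and compute and a tool call to move; the robot and the scene stay as the last step left them, time stands still between calls to the robot, and variables do not carry over. Pictures are saved under pics/ and viewed, and the job is handed in when it is done.

Besides the shell and the picture viewer there is one more tool, called after "Emit:" as name(argument=value, ...) on one line, values as JSON. play_rows: Moves the arm, as the interface text tells. Its arguments: {"type":"object","properties":{"gripper":{"type":"array"},"delta_pos":{"type":"array"},"turn":{"type":"array"},"force":{"type":"number"}},"required":["gripper","delta_pos","turn"]}

```bash
mkdir -p pics; ls
python3 - <<'E'
from workcell import ctrl
import cv2,numpy as np
o=ctrl.get_obs(); print(o)
for n in ["scene","side","wrist"]:
    c=ctrl.capture(n); cv2.imwrite(f"pics/{n}0.png",c["image"]); print(n,{k:v for k,v in c.items() if k!="image"})
    np.save(f"pics/{n}0.npy",c,allow_pickle=True)
E
```

```text
pics
{'time': 0.0, 'q': array([-4.89111443e+00,  7.51489556e+00,  8.53302193e+01, -4.34895808e-04,
        8.72613256e+01, -4.89302967e+00]), 'dq': array([-0.03123437,  0.09738257,  0.00772912,  0.03519099,  0.02881944,
       -0.0434306 ]), 'joint_efforts': array([-1.61290725e-03, -5.59853125e+01, -4.91755986e+01,  7.67333270e-02,
        3.59135563e-02, -2.97389461e-04]), 'eef_pos': array([5.99766383e-01, 6.12471362e-05, 4.03680339e-01]), 'tcp_rot': array([[-3.36573284e-05,  9.99998285e-01, -1.85161573e-03],
       [ 9.99999988e-01,  3.39366854e-05,  1.50840800e-04],
       [ 1.50903379e-04, -1.85161063e-03, -9.99998274e-01]]), 'contact_force': array([ 0.25260798, -0.17848787, -1.11949895]), 'torque': array([ 0.01377017, -0.01224503, -0.02223736]), 'grip_width': 0.09320400022877515}
scene {'fx': 365.06033613930634, 'fy': 365.06033613930634, 'cx': 317.3189163232077, 'cy': 197.88676945645435, 'rvec': array([ 1.89874715,  1.24858625, -0.61802412]), 'tvec': array([-0.24636084, -0.25822575,  1.5144578 ])}
side {'fx': 372.52514662821335, 'fy': 372.52514662821335, 'cx': 317.2027655943631, 'cy': 188.28002684301674, 'rvec': array([ 2.08677909, -0.35895413,  0.22289153]), 'tvec': array([-0.58025782,  0.14931256,  0.75868866])}
wrist {'fx': 358.312586419865, 'fy': 358.312586419865, 'cx': 317.28617726833784, 'cy': 197.40213484883398, 'mount': array([[-2.63538170e-04, -9.63306506e-01, -2.68403626e-01,
         7.27232313e-02],
       [ 9.99999963e-01, -2.70208103e-04, -1.20897629e-05,
        -6.22535162e-05],
       [-6.08786876e-05, -2.68403620e-01,  9.63306542e-01,
         1.98832807e-02],
       [ 0.00000000e+00,  0.00000000e+00,  0.00000000e+00,
         1.00000000e+00]])}
```

View pics/scene0.png

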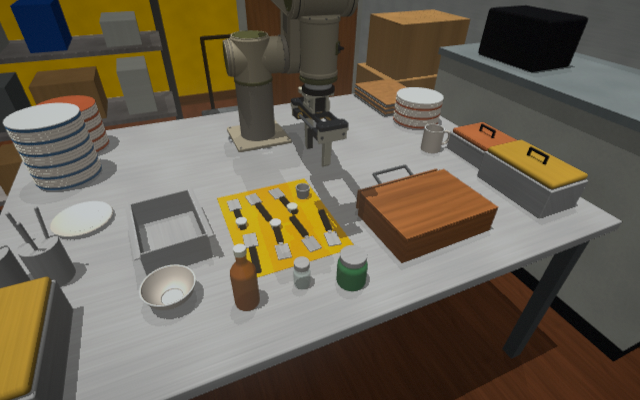

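View pics/side0.png

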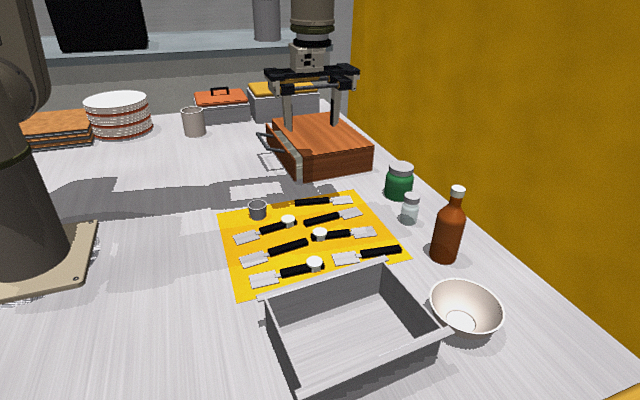

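View pics/wrist0.png

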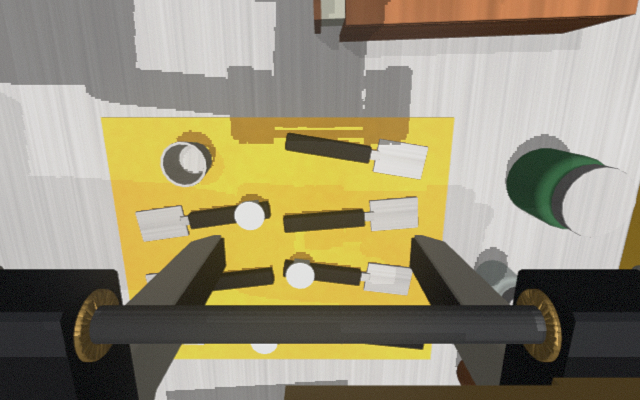

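```bash
cat > h.py <<'E'
import cv2,numpy as np
from workcell import ctrl
def cam(n):
    o=ctrl.get_obs(); c=ctrl.capture(n)
    K=np.array([[c['fx'],0,c['cx']],[0,c['fy'],c['cy']],[0,0,1]])
    if n=='wrist':
        T=np.eye(4);T[:3,:3]=o['tcp_rot'];T[:3,3]=o['eef_pos'];T=T@c['mount']
        R=T[:3,:3].T;t=-R@T[:3,3]
    else:
        R=cv2.Rodrigues(c['rvec'])[0];t=c['tvec']
    return dict(img=c['image'],K=K,R=R,t=np.array(t).ravel())
def load(n):
    c=np.load(n,allow_pickle=True).item(); return c
def save(c,n):
    np.save(n+'.npy',c,allow_pickle=True); cv2.imwrite(n+'.png',c['img'])
def p2w(c,uv,z):
    uv=np.atleast_2d(uv).astype(float)
    d=np.c_[uv,np.ones(len(uv))]@np.linalg.inv(c['K']).T@c['R']
    C=-c['R'].T@c['t']; s=(z-C[2])/d[:,2]
    return C+s[:,None]*d
def w2p(c,P):
    P=np.atleast_2d(P).astype(float)
    q=(P@c['R'].T+c['t'])@c['K'].T
    return q[:,:2]/q[:,2:]
def crop(c,n,u0,v0,u1,v1,s):
    im=c['img'][v0:v1,u0:u1]; cv2.imwrite(n,cv2.resize(im,None,fx=s,fy=s,interpolation=cv2.INTER_CUBIC))
E
python3 - <<'E'
from h import *
for n in ["scene","side","wrist"]:
    c=cam(n); save(c,f"pics/{n}1")
c=load("pics/scene1.npy"); crop(c,"pics/s1c.png",340,150,510,270,4.5)
c=load("pics/side1.npy"); crop(c,"pics/d1c.png",250,100,400,190,5)
E
```

```text
(no output)
```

View pics/s1c.png

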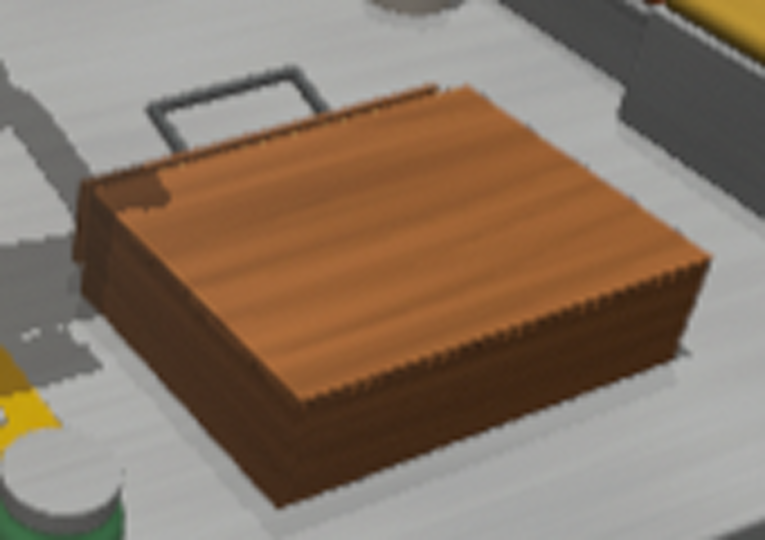

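View pics/d1c.png

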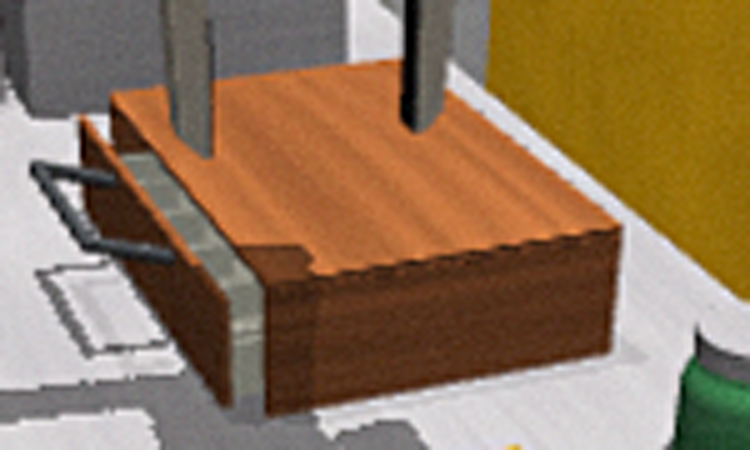

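Run:
```python
from h import *
s=load("pics/scene1.npy"); d=load("pics/side1.npy"); w=load("pics/wrist1.npy")
print("scene top BR,BL,FL",p2w(s,[[407.8,240],[497.8,207.8],[444.4,169.6]],.085).round(3))
print("handle",p2w(s,[[373.3,173.8],[406,165.6]],.078).round(3))
print("side FR BR FL",p2w(d,[[303,156.6],[374,146],[272.4,119]],.085).round(3))
print("handle",p2w(d,[[257.6,133.4],[268,148.6]],.078).round(3))
# pan corners
crop(d,"pics/pan_d.png",250,250,460,400,3.7)
crop(s,"pics/pan_s.png",110,180,230,280,6)
crop(d,"pics/sp_d.png",210,180,415,305,3.8)
```

```text
scene top BR,BL,FL [[0.846 0.136 0.085]
 [0.834 0.439 0.085]
 [0.618 0.435 0.085]]
handle [[0.544 0.22  0.078]
 [0.542 0.344 0.078]]
side FR BR FL [[0.62  0.123 0.085]
 [0.834 0.124 0.085]
 [0.612 0.425 0.085]]
handle [[0.542 0.335 0.078]
 [0.546 0.217 0.078]]
```

View pics/pan_d.png

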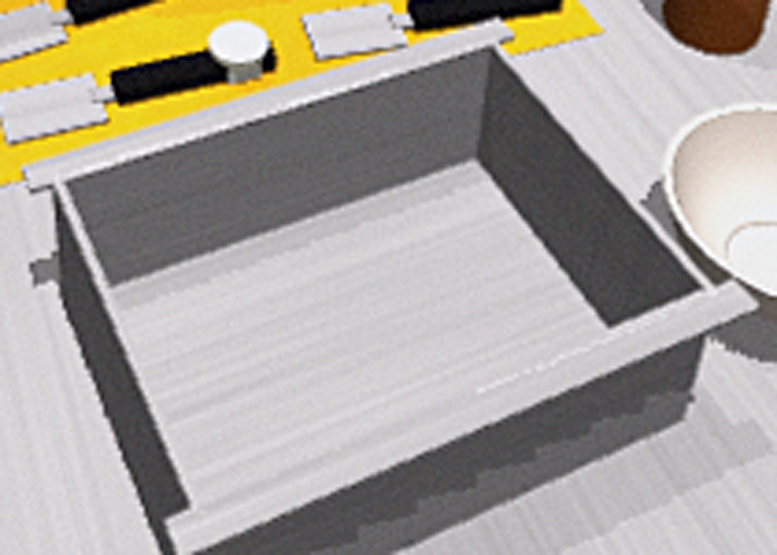

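View pics/pan_s.png

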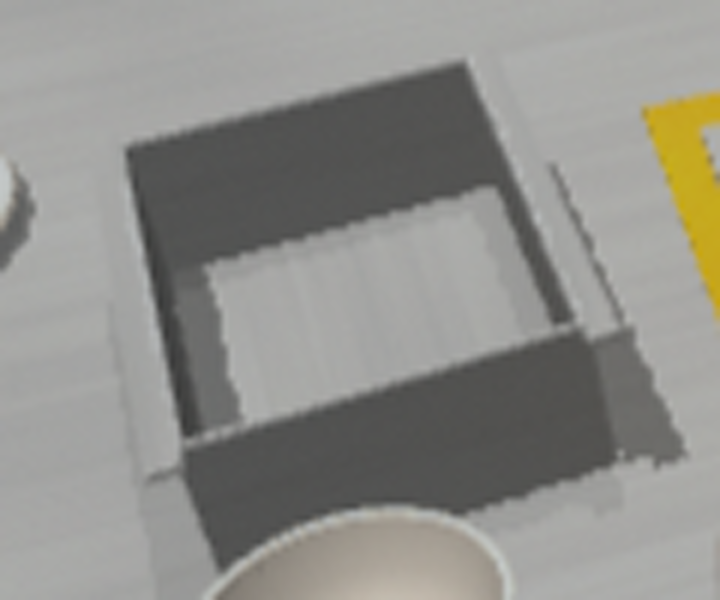

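View pics/sp_d.png

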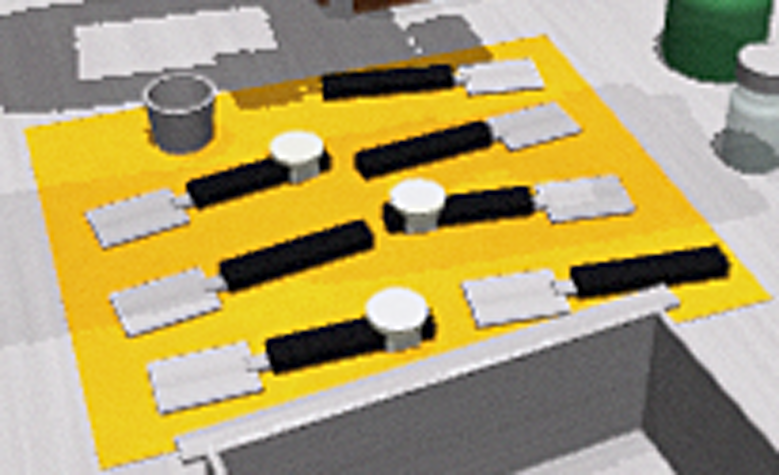

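Emit:
play_rows(gripper=[0.14,0.14,0.14,0.14], delta_pos=[[0.32,-0.12,0],[0.64,-0.25,0],[0.93,-0.37,0],[0.93,-0.37,0]], turn=[-0.019,-0.019,-0.019,-0.019], force=30)

```text
time: 0.7
eef_pos: [0.5425, 0.1443, 0.4049]
tcp_rot: [[-0.035, 0.999, -0.001], [0.999, 0.035, 0.002], [0.002, -0.001, -1.0]]
contact_force: [0.1, -0.4, 0.4]
grip_width: 0.0652
```

Emit:
play_rows(gripper=[0.14,0.14,0.14,0.14,0.14], delta_pos=[[0.32,0,0],[0.64,0,0],[0.93,0,0.2],[0.93,0,0.4],[0.93,0,0.4]], turn=[0,0,0,0,0])

```text
time: 1.2
eef_pos: [0.5387, 0.2792, 0.3391]
tcp_rot: [[-0.032, 0.999, -0.008], [0.999, 0.032, -0.004], [-0.003, -0.008, -1.0]]
contact_force: [-0.5, -0.9, -0.1]
grip_width: 0.0401
```

Run:
```python
from h import *
o=ctrl.get_obs(); print(o['eef_pos'],o['tcp_rot'],o['grip_width'],o['time'])
c=cam("wrist"); save(c,"pics/w2"); c=cam("side"); save(c,"pics/d2"); crop(c,"pics/d2c.png",200,60,420,220,3.5)
```

```text
[0.53865236 0.27923563 0.3391449 ] [[-0.03204673  0.99945251 -0.00822712]
 [ 0.99948057  0.03201741 -0.0036716 ]
 [-0.00340618 -0.00834051 -0.99995942]] 0.04010849987414071 1.2
```

View pics/w2.png

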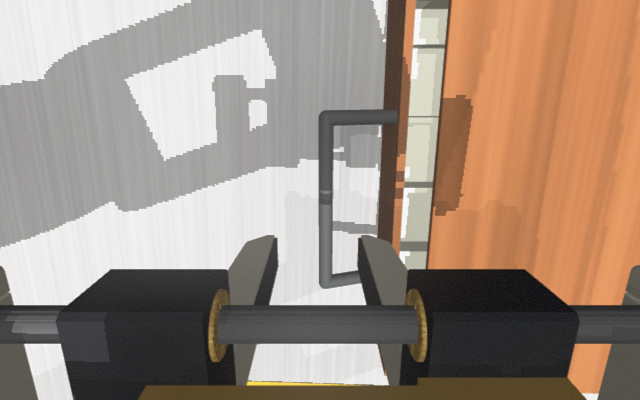

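View pics/d2c.png

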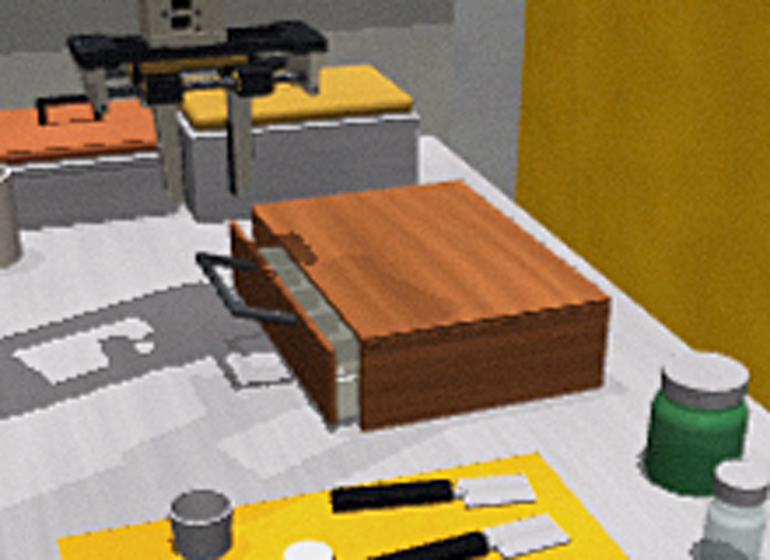

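Run:
```python
from h import *
w=load("pics/w2.npy")
print(p2w(w,[[325,117],[325,283]],.078).round(4)); print(p2w(w,[[449,2],[430,270]],.085).round(4));print(p2w(w,[[400,2],[385,230]],.085).round(4))
```

```text
[[0.5395 0.3388 0.078 ]
 [0.5441 0.2174 0.078 ]]
[[0.6096 0.4074 0.085 ]
 [0.6188 0.2344 0.085 ]]
[[0.5809 0.4066 0.085 ]
 [0.584  0.2638 0.085 ]]
```

Emit:
play_rows(gripper=[0.14,0.14,0.14,0.14,0.14], delta_pos=[[0,0,0.2],[0,0,0.4],[0,0,0.55],[0,0,0.63],[0,0,0.63]], turn=[0,0,0,0,0])

```text
time: 1.8
eef_pos: [0.5406, 0.2779, 0.2501]
tcp_rot: [[-0.028, 1.0, -0.001], [1.0, 0.028, -0.0], [-0.0, -0.001, -1.0]]
contact_force: [-0.6, -0.6, -0.9]
grip_width: 0.0402
```

Emit:
play_rows(gripper=[1,1,1,1,1], delta_pos=[[0,0,0],[0,0,0],[0,0,0],[0,0,0],[0,0,0]], turn=[0,0,0,0,0])

```text
time: 2.3
eef_pos: [0.5407, 0.2791, 0.2512]
tcp_rot: [[-0.03, 1.0, 0.002], [1.0, 0.03, 0.001], [0.001, 0.002, -1.0]]
contact_force: [0.8, -0.7, 3.1]
grip_width: 0.0094
```

Emit:
play_rows(gripper=[1,1,1,1,1], delta_pos=[[0,-0.2,0],[0,-0.4,0],[0,-0.6,0],[0,-0.8,0],[0,-1,0]], turn=[0,0,0,0,0])

```text
time: 2.8
eef_pos: [0.3903, 0.2738, 0.2513]
tcp_rot: [[-0.03, 1.0, 0.003], [1.0, 0.03, -0.001], [-0.001, 0.003, -1.0]]
contact_force: [2.4, -6.2, 9.6]
grip_width: 0.0091
```

Emit:
play_rows(gripper=[1,1,1], delta_pos=[[0,-0.08,0],[0,-0.14,0],[0,-0.14,0]], turn=[0,0,0])

```text
time: 3.1
eef_pos: [0.3726, 0.2734, 0.2515]
tcp_rot: [[-0.03, 0.999, 0.014], [1.0, 0.03, 0.001], [0.0, 0.014, -1.0]]
contact_force: [30.5, -2.5, -19.3]
grip_width: 0.0088
```

Run:
```python
from h import *
c=cam("scene"); save(c,"pics/s3"); crop(c,"pics/s3c.png",310,100,520,270,3.5)
c=cam("side"); save(c,"pics/d3"); crop(c,"pics/d3c.png",200,60,420,220,3.5)
```

```text
(no output)
```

View pics/s3c.png

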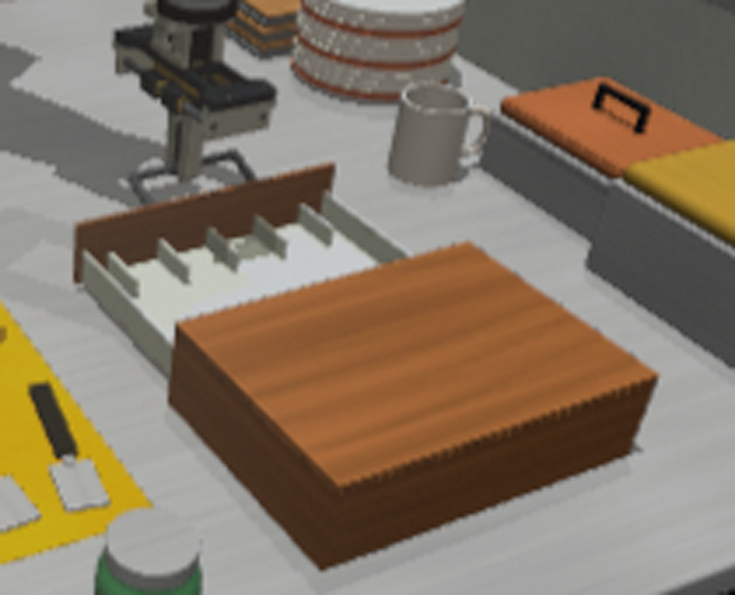

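View pics/d3c.png

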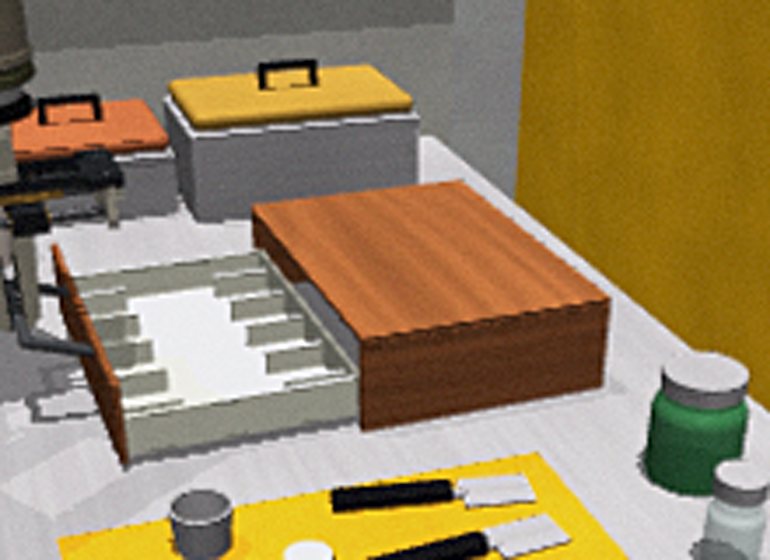

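Emit:
play_rows(gripper=[0.14,0.14,0.14,0.14,0.14], delta_pos=[[0,0.04,0],[0,0.04,0],[0,0.04,0],[0,0.04,-0.3],[0,0.04,-0.6]], turn=[0,0,0,0,0])

```text
time: 3.7
eef_pos: [0.3742, 0.2737, 0.3395]
tcp_rot: [[-0.03, 1.0, -0.005], [1.0, 0.03, -0.002], [-0.002, -0.005, -1.0]]
contact_force: [0.9, -0.2, -0.3]
grip_width: 0.0389
```

Emit:
play_rows(gripper=[-0.2,-0.2,-0.2,-0.2,-0.2], delta_pos=[[0,0.3,-0.2],[0,0.6,-0.4],[0,0.8,-0.6],[0,0.9,-0.7],[0,0.9,-0.7]], turn=[0,0,0,0,0])

```text
time: 4.2
eef_pos: [0.512, 0.2782, 0.4479]
tcp_rot: [[-0.029, 1.0, 0.004], [1.0, 0.029, 0.002], [0.002, 0.004, -1.0]]
contact_force: [-0.5, -0.6, -0.0]
grip_width: 0.0555
```

Run:
```python
from h import *
c=cam("wrist"); save(c,"pics/w4"); c=cam("side"); save(c,"pics/d4")
crop(c,"pics/sp_d4.png",210,180,415,305,3.8)
```

```text
(no output)
```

View pics/w4.png

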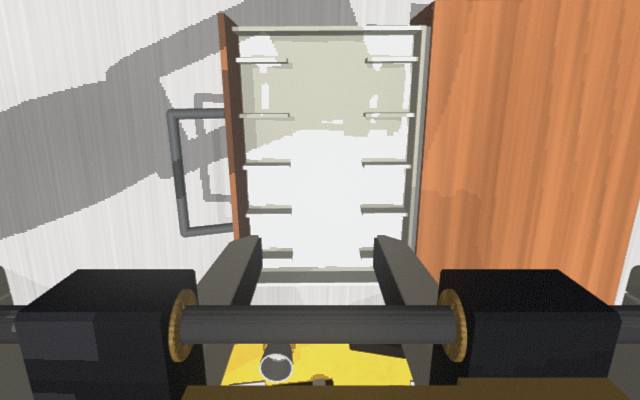

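View pics/sp_d4.png

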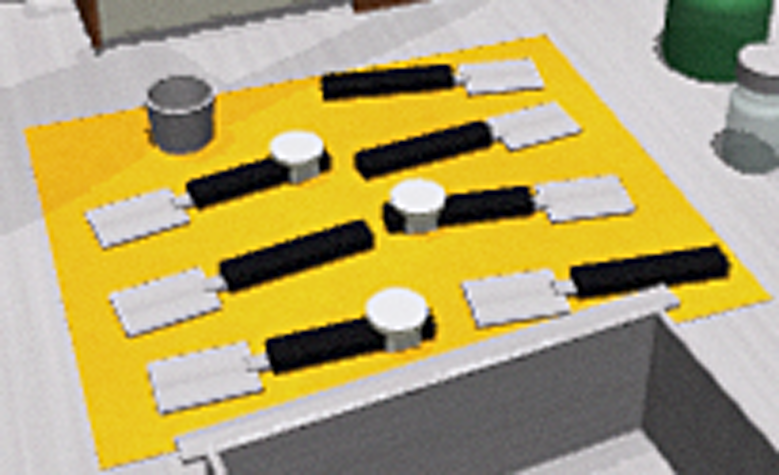

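Run:
```python
from h import *
w=load("pics/w4.npy")
L=p2w(w,[[288,60],[290,115],[291,164],[292,210],[293,254]],.036);R=p2w(w,[[365,60],[363,115],[362,163],[361,208],[360,253]],.036)
print(L.round(4),R.round(4)); M=(L+R)/2;print(M.round(4)); print(np.linalg.norm(R-L,axis=1))
print(p2w(w,[[172,111],[185,234]],.078))
y=M[0]-M[-1];print(np.degrees(np.arctan2(-y[0],y[1])),np.linalg.norm(y)/4)
d=load("pics/d4.npy");s=load("pics/s3.npy")
# pan inner rim corners
a=np.array([[58,180],[490,45],[712,290],[185,515]])/3.7+[250,250]
print(p2w(d,a,.08).round(3))
b=np.array([[468,65],[128,148],[185,440],[577,327]])/6+[110,180]
print(p2w(s,b,.08).round(3))
f=np.array([[110,288],[478,160],[610,325]])/3.7+[250,250]
print(p2w(d,f,.004).round(3))
```

```text
[[0.4803 0.3878 0.036 ]
 [0.4828 0.3328 0.036 ]
 [0.4844 0.2799 0.036 ]
 [0.486  0.2266 0.036 ]
 [0.4877 0.1719 0.036 ]] [[0.5594 0.3901 0.036 ]
 [0.5608 0.335  0.036 ]
 [0.5629 0.2832 0.036 ]
 [0.565  0.2312 0.036 ]
 [0.5672 0.1753 0.036 ]]
[[0.5198 0.389  0.036 ]
 [0.5218 0.3339 0.036 ]
 [0.5236 0.2816 0.036 ]
 [0.5255 0.2289 0.036 ]
 [0.5275 0.1736 0.036 ]]
[0.07906024 0.07794895 0.07858249 0.07909664 0.07954787]
[[0.37380916 0.33525324 0.078     ]
 [0.37743834 0.21066597 0.078     ]]
2.03167246432458 0.053870342370050846
[[ 0.413 -0.326  0.08 ]
 [ 0.625 -0.312  0.08 ]
 [ 0.639 -0.464  0.08 ]
 [ 0.419 -0.481  0.08 ]]
[[ 0.422 -0.324  0.08 ]
 [ 0.43  -0.474  0.08 ]
 [ 0.638 -0.459  0.08 ]
 [ 0.631 -0.309  0.08 ]]
[[ 0.432 -0.326  0.004]
 [ 0.626 -0.313  0.004]
 [ 0.636 -0.419  0.004]]
```

Run:
```python
from h import *
d=load("pics/d4.npy")
f=lambda a:(np.array(a)/3.8+[210,180])
print(p2w(d,f([[25,128],[548,37],[770,298],[103,468]]),.0).round(3))
names="A C E G B D F".split()
h=[[(325,88),(453,78)],[(357,163),(490,135)],[(388,213),(532,200)],[(728,262),(573,278)],[(328,160),(190,193)],[(372,238),(222,275)],[(433,322),(268,355)]]
for n,(a,b) in zip(names,h):
    P=p2w(d,f([a,b]),.008)[:,:2]; v=P[1]-P[0];L=np.linalg.norm(v);v/=L
    print(n,P.round(3).tolist(),L.round(3),"mid",(P[0]+.068*v).round(3),"yaw",np.degrees(np.arctan2(v[1],v[0])).round(1))
print("cup",p2w(d,f([[181,95]]),.036))
```

```text
[[ 0.374  0.053  0.   ]
 [ 0.743  0.048  0.   ]
 [ 0.741 -0.246  0.   ]
 [ 0.374 -0.246  0.   ]]
A [[0.568, 0.024], [0.653, 0.008]] 0.087 mid [0.634 0.011] yaw -10.6
C [[0.561, -0.063], [0.651, -0.062]] 0.089 mid [ 0.629 -0.062] yaw 0.8
E [[0.563, -0.116], [0.648, -0.132]] 0.087 mid [ 0.63  -0.129] yaw -10.7
G [[0.729, -0.22], [0.641, -0.204]] 0.09 mid [ 0.663 -0.208] yaw 169.6
B [[0.545, -0.054], [0.458, -0.06]] 0.088 mid [ 0.478 -0.058] yaw -176.6
D [[0.547, -0.135], [0.458, -0.138]] 0.089 mid [ 0.479 -0.137] yaw -177.8
F [[0.555, -0.211], [0.466, -0.206]] 0.089 mid [ 0.487 -0.208] yaw 176.9
cup [[0.46800597 0.00410301 0.036     ]]
```

```bash
cat > plan.py <<'E'
import json,sys,numpy as np
F='cmd.json'
def get(): return json.load(open(F))
def axes(psi):
    p=np.radians(psi); return np.array([-np.sin(p),np.cos(p)]),np.array([np.cos(p),np.sin(p)])
def step(target):
    """target x,y,z(tcp),psi ; prints calls, saves cmd"""
    s=get(); t=np.array(target,float)
    dist=np.linalg.norm(t[:3]-s[:3]); n=int(max(1,np.ceil(dist/.21),np.ceil(abs(t[3]-s[3])/42)))
    while 1:
        c=np.array(s,float); out=[]; ok=True
        for k in range(n):
            g=c+(t-c)/(n-k)
            X,Y=axes(c[3]); d=(g-c)
            v=np.array([d[:2]@X,d[:2]@Y,-d[2]])/.15; v=v.round(3); tr=round(-d[3]/90,3)
            if abs(v).max()>1: ok=False
            rows=int(max(np.ceil(np.linalg.norm(v)*150/48),np.ceil(abs(tr)*90/8.5)))
            c=np.r_[c[:2]+.15*(v[0]*X+v[1]*Y),c[2]-.15*v[2],c[3]-90*tr]
            out.append((v.tolist(),tr,rows,c.round(4).tolist()))
        if ok: break
        n+=1
    for o in out: print("delta",o[0],"turn",o[1],"rows",o[2],"->",o[3])
    json.dump(c.tolist(),open(F,'w'))
if __name__=='__main__':
    i=1
    a=list(map(float,sys.argv[1:]))
    for k in range(0,len(a),4): step(a[k:k+4])
E
echo '[0.5103,0.2781,0.4455,1.71]' > cmd.json
python3 plan.py .634 .011 .29 79.4; python3 plan.py .634 .011 .189 79.4
```

```text
delta [-0.902, 0.386, 0.518] turn -0.432 rows 5 -> [0.5722, 0.1446, 0.3678, 40.59]
delta [-0.944, -0.267, 0.519] turn -0.431 rows 5 -> [0.6339, 0.011, 0.29, 79.38]
delta [-0.0, 0.0, 0.673] turn -0.0 rows 3 -> [0.6339, 0.011, 0.189, 79.38]
```

Emit:
play_rows(gripper=[0.22,0.22,0.22,0.22,0.22], delta_pos=[[-0.902,0.386,0.518],[-0.902,0.386,0.518],[-0.902,0.386,0.518],[-0.902,0.386,0.518],[-0.902,0.386,0.518]], turn=[-0.432,-0.432,-0.432,-0.432,-0.432])

```text
time: 4.8
eef_pos: [0.5707, 0.1423, 0.3627]
tcp_rot: [[-0.653, 0.757, -0.007], [0.757, 0.653, -0.002], [0.004, -0.007, -1.0]]
contact_force: [-0.6, -0.3, 0.1]
grip_width: 0.0364
```

Emit:
play_rows(gripper=[0.22,0.22,0.22,0.22,0.22], delta_pos=[[-0.944,-0.267,0.519],[-0.944,-0.267,0.519],[-0.944,-0.267,0.519],[-0.944,-0.267,0.519],[-0.944,-0.267,0.519]], turn=[-0.431,-0.431,-0.431,-0.431,-0.431])

```text
time: 5.3
eef_pos: [0.6319, 0.0092, 0.2851]
tcp_rot: [[-0.983, 0.181, -0.007], [0.181, 0.984, 0.0], [0.007, -0.001, -1.0]]
contact_force: [-0.2, 0.6, 1.1]
grip_width: 0.0361
```

Run:
```python
from h import *
c=cam("wrist"); save(c,"pics/w5");
o=ctrl.get_obs();print(o['eef_pos'],o['tcp_rot'][:,1])
```

```text
[0.6320094  0.01038288 0.28618774] [ 1.77272586e-01  9.84161625e-01 -5.70149666e-04]
```

View pics/w5.png

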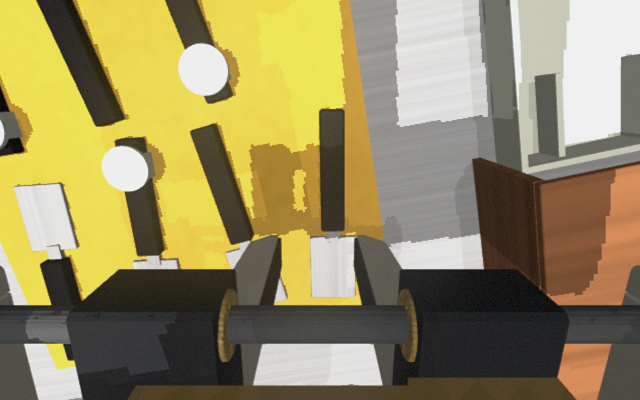

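```bash
cat >> h.py <<'E'
def spat(c,end,neck,z=.012):
    P=p2w(c,[end,neck],z)[:,:2]; v=P[1]-P[0];L=np.linalg.norm(v);v=v/L
    print("L",L.round(4),"mid_from_end",(P[0]+.068*v).round(4),"from_neck",(P[1]-.022*v).round(4),"yaw",np.degrees(np.arctan2(v[1],v[0])).round(1))
E
python3 - <<'E'
from h import *
w=load("pics/w5.npy")
spat(w,(332,110),(332,231)); spat(w,(203,127),(240,241));spat(w,(205,75),(168,-10)); spat(w,(131,140),(148,254))
print(w2p(w,[[.634,.011,.012]]))
E
```

```text
L 0.0886 mid_from_end [0.6336 0.0179] from_neck [0.6322 0.0181] yaw -9.8
L 0.0877 mid_from_end [ 0.6296 -0.0569] from_neck [ 0.6272 -0.057 ] yaw 3.4
L 0.0546 mid_from_end [ 0.4617 -0.0626] from_neck [ 0.4965 -0.0563] yaw -169.8
L 0.0868 mid_from_end [ 0.6283 -0.1245] from_neck [ 0.6251 -0.1239] yaw -9.6
[[322.9324478  206.91435788]]
```

```bash
python3 plan.py .634 .017 .189 79.7
```

```text
delta [0.007, 0.039, 0.0] turn -0.004 rows 1 -> [0.634, 0.0169, 0.189, 79.74]
```

Emit:
play_rows(gripper=[0.22,0.22,0.22,0.22,0.22], delta_pos=[[0.007,0.039,0.1],[0.007,0.039,0.4],[0.007,0.039,0.6],[0.007,0.039,0.673],[0.007,0.039,0.673]], turn=[-0.004,-0.004,-0.004,-0.004,-0.004])

```text
time: 5.85
eef_pos: [0.6327, 0.0184, 0.1877]
tcp_rot: [[-0.984, 0.178, -0.003], [0.178, 0.984, 0.0], [0.003, -0.0, -1.0]]
contact_force: [0.4, 0.2, -0.0]
grip_width: 0.0362
```

Emit:
play_rows(gripper=[1,1,1,1], delta_pos=[[0,0,0],[0,0,0],[0,0,0],[0,0,0]], turn=[0,0,0,0], force=40)

```text
time: 6.25
eef_pos: [0.634, 0.0172, 0.1889]
tcp_rot: [[-0.984, 0.178, 0.0], [0.178, 0.984, 0.0], [-0.0, 0.0, -1.0]]
contact_force: [0.3, 0.9, 1.3]
grip_width: 0.0176
```

```bash
python3 plan.py .634 .017 .33 79.7 .5146 .3633 .30 92 .5146 .3633 .205 92
```

```text
delta [-0.0, 0.0, -0.94] turn 0.0 rows 3 -> [0.634, 0.0169, 0.33, 79.74]
delta [0.398, 0.71, 0.067] turn -0.045 rows 3 -> [0.5942, 0.1324, 0.32, 83.79]
delta [0.347, 0.737, 0.067] turn -0.046 rows 3 -> [0.5544, 0.2479, 0.3099, 87.93]
delta [0.293, 0.759, 0.066] turn -0.045 rows 3 -> [0.5146, 0.3633, 0.3, 91.98]
delta [0.0, 0.0, 0.633] turn -0.0 rows 2 -> [0.5146, 0.3633, 0.2051, 91.98]
```

Emit:
play_rows(gripper=[1,1,1,1], delta_pos=[[0,0,-0.2],[0,0,-0.5],[0,0,-0.8],[0,0,-0.94]], turn=[0,0,0,0])

```text
time: 6.65
eef_pos: [0.6351, 0.0168, 0.3352]
tcp_rot: [[-0.984, 0.178, 0.007], [0.178, 0.984, -0.0], [-0.007, 0.001, -1.0]]
contact_force: [0.5, 0.1, -0.8]
grip_width: 0.0175
```

Emit:
play_rows(gripper=[1,1,1], delta_pos=[[0.398,0.71,0.067],[0.398,0.71,0.067],[0.398,0.71,0.067]], turn=[-0.045,-0.045,-0.045])

```text
time: 6.95
eef_pos: [0.5928, 0.1352, 0.3195]
tcp_rot: [[-0.994, 0.107, -0.001], [0.107, 0.994, 0.001], [0.001, 0.001, -1.0]]
contact_force: [0.3, -0.4, -1.3]
grip_width: 0.0176
```

Emit:
play_rows(gripper=[1,1,1], delta_pos=[[0.347,0.737,0.067],[0.347,0.737,0.067],[0.347,0.737,0.067]], turn=[-0.046,-0.046,-0.046])

```text
time: 7.25
eef_pos: [0.5526, 0.2511, 0.3091]
tcp_rot: [[-0.999, 0.034, -0.001], [0.034, 0.999, 0.001], [0.001, 0.001, -1.0]]
contact_force: [-0.1, 0.1, -0.8]
grip_width: 0.0175
```

Emit:
play_rows(gripper=[1,1,1,1,1], delta_pos=[[0.293,0.759,0.066],[0.293,0.759,0.066],[0.293,0.759,0.066],[0.293,0.759,0.066],[0.293,0.759,0.066]], turn=[-0.045,-0.045,-0.045,-0.045,-0.045])

```text
time: 7.75
eef_pos: [0.5144, 0.3634, 0.2995]
tcp_rot: [[-0.999, -0.036, -0.0], [-0.036, 0.999, -0.001], [0.0, -0.001, -1.0]]
contact_force: [0.7, 0.4, -0.7]
grip_width: 0.0175
```

Run:
```python
from h import *
c=cam("wrist"); save(c,"pics/w6");c=cam("side"); save(c,"pics/d6")
crop(c,"pics/d6c.png",190,90,420,300,3.2)
o=ctrl.get_obs();print(o['eef_pos'],o['tcp_rot'],o['grip_width'])
```

```text
[0.51518225 0.36223077 0.29976138] [[-9.99437115e-01 -3.35472647e-02  1.85316680e-04]
 [-3.35473520e-02  9.99437009e-01 -4.89838136e-04]
 [-1.68779619e-04 -4.95779297e-04 -9.99999863e-01]] 0.017675266879966706
```

View pics/w6.png

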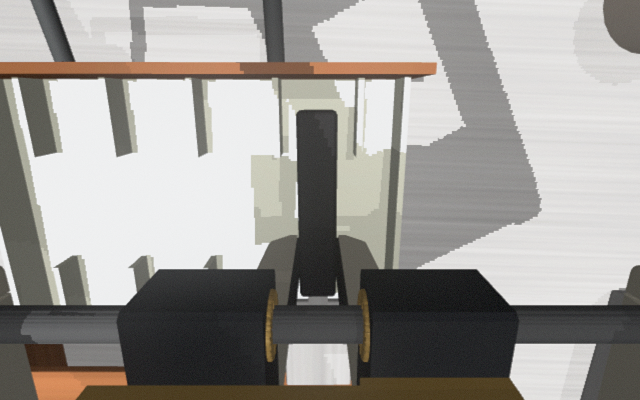

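View pics/d6c.png

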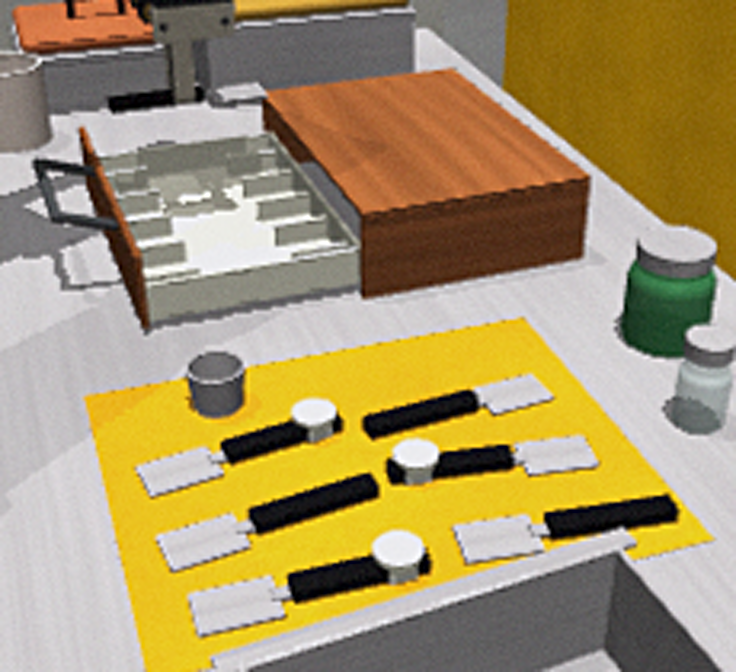

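Run:
```python
from h import *
w=load("pics/w6.npy"); crop(w,"pics/w6c.png",180,50,430,280,3)
for z in(.014,.036):print(p2w(w,[[45,155],[125,155],[204,155],[283,155],[358,154]],z).round(4))
print(w2p(w,[[.5206,.3635,.036],[.5246-.04,.2515,.036]]))
```

```text
[[0.4883 0.1575 0.014 ]
 [0.4862 0.2171 0.014 ]
 [0.4841 0.2759 0.014 ]
 [0.482  0.3347 0.014 ]
 [0.4792 0.3905 0.014 ]]
[[0.4842 0.1742 0.036 ]
 [0.4823 0.2288 0.036 ]
 [0.4804 0.2827 0.036 ]
 [0.4785 0.3367 0.036 ]
 [0.476  0.3878 0.036 ]]
[[319.91507606 214.85880751]
 [158.62839365 159.49400107]]
```

View pics/w6c.png

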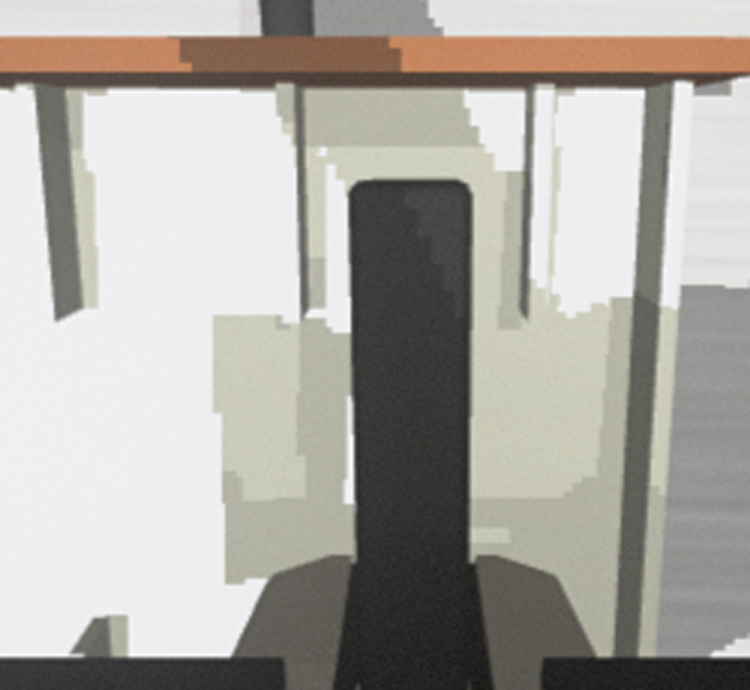

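Emit:
play_rows(gripper=[1,1,1,1,1], delta_pos=[[0,0,0.2],[0,0,0.4],[0,0,0.55],[0,0,0.633],[0,0,0.633]], turn=[0,0,0,0,0])

```text
time: 8.35
eef_pos: [0.5151, 0.3618, 0.2037]
tcp_rot: [[-0.999, -0.033, -0.001], [-0.033, 0.999, -0.001], [0.001, -0.001, -1.0]]
contact_force: [-1.3, -0.1, -0.6]
grip_width: 0.0182
```

Emit:
play_rows(gripper=[0.3,0.3,0.3,0.3], delta_pos=[[0,0,0],[0,0,0],[0,0,0],[0,0,0]], turn=[0,0,0,0])

```text
time: 8.75
eef_pos: [0.5149, 0.3633, 0.2055]
tcp_rot: [[-0.999, -0.035, 0.001], [-0.035, 0.999, 0.001], [-0.001, 0.001, -1.0]]
contact_force: [-0.3, 0.9, -0.2]
grip_width: 0.0323
```

```bash
python3 plan.py .5146 .3633 .32 92 .628 -.058 .30 92
```

```text
delta [0.0, 0.0, -0.766] turn -0.0 rows 3 -> [0.5146, 0.3633, 0.32, 91.98]
delta [-0.219, -0.944, 0.044] turn -0.0 rows 4 -> [0.5523, 0.2229, 0.3134, 91.98]
delta [-0.22, -0.944, 0.045] turn -0.0 rows 4 -> [0.5902, 0.0825, 0.3066, 91.98]
delta [-0.219, -0.945, 0.044] turn -0.0 rows 4 -> [0.6279, -0.058, 0.3, 91.98]
```

Emit:
play_rows(gripper=[0.3,0.3,0.3], delta_pos=[[0,0,-0.25],[0,0,-0.5],[0,0,-0.766]], turn=[0,0,0])

```text
time: 9.05
eef_pos: [0.5143, 0.3631, 0.3206]
tcp_rot: [[-0.999, -0.035, -0.001], [-0.035, 0.999, -0.001], [0.001, -0.001, -1.0]]
contact_force: [0.3, -0.4, 0.6]
grip_width: 0.0323
```

Emit:
play_rows(gripper=[0.22,0.22,0.22,0.22], delta_pos=[[-0.219,-0.944,0.044],[-0.219,-0.944,0.044],[-0.219,-0.944,0.044],[-0.219,-0.944,0.044]], turn=[0,0,0,0])

```text
time: 9.45
eef_pos: [0.5536, 0.2182, 0.3132]
tcp_rot: [[-1.0, -0.03, 0.001], [-0.03, 1.0, -0.002], [-0.001, -0.002, -1.0]]
contact_force: [0.3, -0.1, -0.3]
grip_width: 0.0362
```

Emit:
play_rows(gripper=[0.22,0.22,0.22,0.22], delta_pos=[[-0.22,-0.944,0.045],[-0.22,-0.944,0.045],[-0.22,-0.944,0.045],[-0.22,-0.944,0.045]], turn=[0,0,0,0])

```text
time: 9.85
eef_pos: [0.5912, 0.0783, 0.3064]
tcp_rot: [[-1.0, -0.03, 0.001], [-0.03, 1.0, -0.002], [-0.001, -0.002, -1.0]]
contact_force: [-0.9, 1.1, 0.2]
grip_width: 0.0363
```

Emit:
play_rows(gripper=[0.22,0.22,0.22,0.22,0.22], delta_pos=[[-0.219,-0.945,0.044],[-0.219,-0.945,0.044],[-0.219,-0.945,0.044],[-0.219,-0.945,0.044],[-0.219,-0.945,0.044]], turn=[0,0,0,0,0])

```text
time: 10.35
eef_pos: [0.6281, -0.0578, 0.2996]
tcp_rot: [[-0.999, -0.033, -0.0], [-0.033, 0.999, 0.001], [0.0, 0.001, -1.0]]
contact_force: [0.4, 0.1, 0.4]
grip_width: 0.0363
```

Run:
```python
from h import *
c=cam("wrist"); save(c,"pics/w7");c=cam("side"); save(c,"pics/d7")
crop(c,"pics/d7c.png",190,90,420,300,3.2)
o=ctrl.get_obs();print(o['eef_pos'],o['tcp_rot'],o['grip_width'])
```

```text
[ 0.62790262 -0.05623927  0.29972841] [[-9.99359963e-01 -3.57714229e-02 -2.62242494e-04]
 [-3.57716141e-02  9.99359698e-01  7.65107735e-04]
 [ 2.34705587e-04  7.73998876e-04 -9.99999673e-01]] 0.036365582982551305
```

View pics/w7.png

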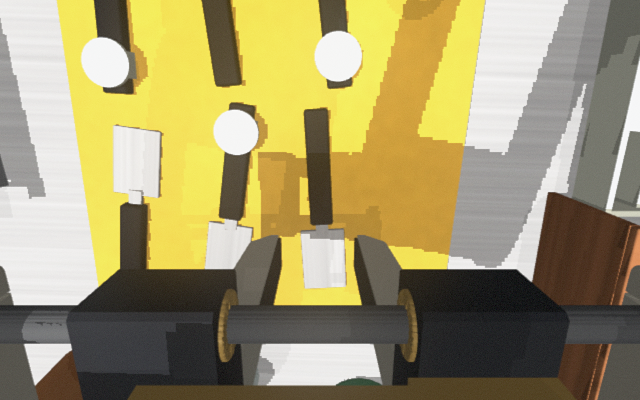

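View pics/d7c.png

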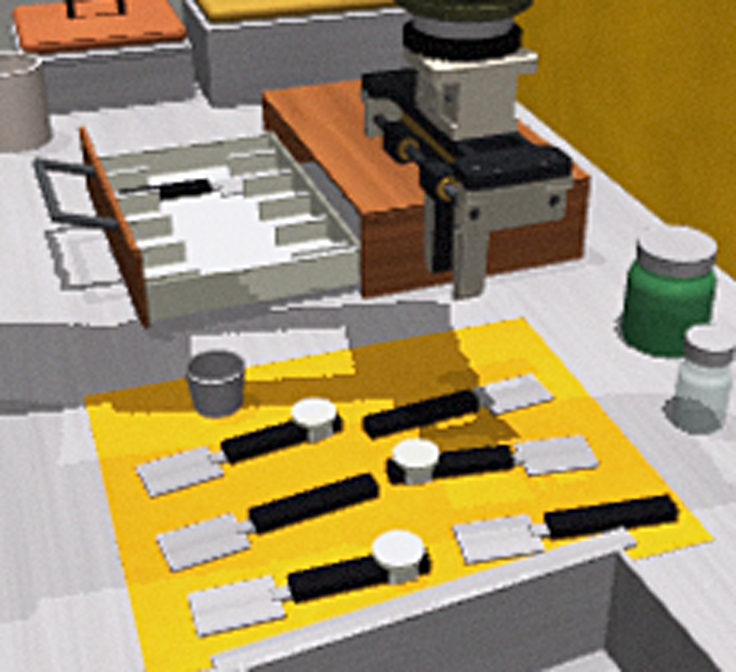

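```bash
python3 - <<'E'
from h import *
w=load("pics/w7.npy")
spat(w,(316,110),(321,225)); spat(w,(244,104),(230,219))
E
python3 plan.py .6295 -.0575 .189 92.5
```

```text
L 0.0887 mid_from_end [ 0.6301 -0.0572] from_neck [ 0.6288 -0.0573] yaw 4.4
L 0.0892 mid_from_end [ 0.6271 -0.1244] from_neck [ 0.6263 -0.1243] yaw -8.4
delta [-0.011, 0.003, 0.74] turn -0.006 rows 3 -> [0.6296, -0.0575, 0.189, 92.52]
```

Emit:
play_rows(gripper=[0.22,0.22,0.22,0.22,0.22], delta_pos=[[-0.011,0.003,0.1],[-0.011,0.003,0.4],[-0.011,0.003,0.65],[-0.011,0.003,0.74],[-0.011,0.003,0.74]], turn=[-0.026,-0.026,-0.026,-0.026,-0.026])

```text
time: 10.95
eef_pos: [0.6291, -0.0556, 0.1885]
tcp_rot: [[-0.997, -0.077, -0.002], [-0.077, 0.997, 0.001], [0.002, 0.001, -1.0]]
contact_force: [0.0, 0.0, 0.4]
grip_width: 0.0368
```

Emit:
play_rows(gripper=[1,1,1,1], delta_pos=[[0,0,0],[0,0,0],[0,0,0],[0,0,0]], turn=[0,0,0,0])

```text
time: 11.35
eef_pos: [0.63, -0.0571, 0.1896]
tcp_rot: [[-0.997, -0.076, 0.001], [-0.076, 0.997, 0.0], [-0.001, 0.0, -1.0]]
contact_force: [-0.9, 2.3, 4.3]
grip_width: 0.0174
```

```bash
echo '[0.6296,-0.0575,0.189,94.32]' > cmd.json;  python3 plan.py .6296 -.0575 .32 94.3 .5166 .3075 .30 92 .5166 .3075 .205 92
```

```text
delta [0.0, 0.0, -0.873] turn 0.0 rows 3 -> [0.6296, -0.0575, 0.3199, 94.32]
delta [0.189, 0.828, 0.044] turn 0.009 rows 3 -> [0.592, 0.0642, 0.3133, 93.51]
delta [0.201, 0.825, 0.044] turn 0.008 rows 3 -> [0.5543, 0.1859, 0.3067, 92.79]
delta [0.212, 0.822, 0.045] turn 0.009 rows 3 -> [0.5165, 0.3075, 0.3, 91.98]
delta [-0.0, 0.0, 0.633] turn -0.0 rows 2 -> [0.5165, 0.3075, 0.205, 91.98]
```

Emit:
play_rows(gripper=[1,1,1,1], delta_pos=[[0,0,-0.2],[0,0,-0.5],[0,0,-0.8],[0,0,-0.873]], turn=[0,0,0,0])

```text
time: 11.75
eef_pos: [0.6313, -0.0579, 0.3267]
tcp_rot: [[-0.997, -0.075, 0.009], [-0.075, 0.997, -0.002], [-0.009, -0.002, -1.0]]
contact_force: [0.7, -0.3, -0.4]
grip_width: 0.0176
```

Emit:
play_rows(gripper=[1,1,1], delta_pos=[[0.189,0.828,0.044],[0.189,0.828,0.044],[0.189,0.828,0.044]], turn=[0.009,0.009,0.009])

```text
time: 12.05
eef_pos: [0.5906, 0.0666, 0.3122]
tcp_rot: [[-0.998, -0.062, -0.001], [-0.062, 0.998, 0.001], [0.001, 0.001, -1.0]]
contact_force: [0.2, -0.1, -1.1]
grip_width: 0.0178
```

Emit:
play_rows(gripper=[1,1,1], delta_pos=[[0.201,0.825,0.044],[0.201,0.825,0.044],[0.201,0.825,0.044]], turn=[0.008,0.008,0.008])

```text
time: 12.35
eef_pos: [0.5526, 0.1887, 0.3055]
tcp_rot: [[-0.999, -0.05, -0.002], [-0.05, 0.999, 0.001], [0.002, 0.001, -1.0]]
contact_force: [0.5, -1.3, -0.7]
grip_width: 0.0176
```

Emit:
play_rows(gripper=[1,1,1,1,1], delta_pos=[[0.212,0.822,0.045],[0.212,0.822,0.045],[0.212,0.822,0.045],[0.212,0.822,0.045],[0.212,0.822,0.045]], turn=[0.009,0.009,0.009,0.009,0.009])

```text
time: 12.85
eef_pos: [0.5161, 0.3077, 0.299]
tcp_rot: [[-0.999, -0.036, -0.001], [-0.036, 0.999, -0.001], [0.001, -0.001, -1.0]]
contact_force: [0.0, -1.3, -0.3]
grip_width: 0.0176
```

Run:
```python
from h import *
c=cam("wrist"); save(c,"pics/w8")
o=ctrl.get_obs();print(o['eef_pos'],o['grip_width'])
```

```text
[0.51656944 0.30691153 0.29919974] 0.01731446925361244
```

View pics/w8.png

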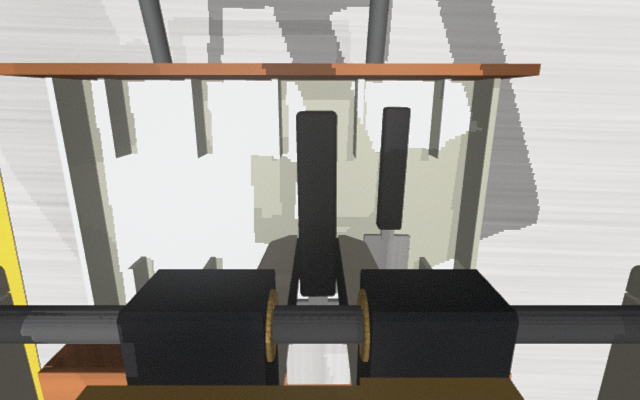

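Emit:
play_rows(gripper=[1,1,1,1,1], delta_pos=[[0,0,0.2],[0,0,0.4],[0,0,0.55],[0,0,0.633],[0,0,0.633]], turn=[0,0,0,0,0])

```text
time: 13.4
eef_pos: [0.5171, 0.3059, 0.204]
tcp_rot: [[-0.999, -0.033, -0.001], [-0.033, 0.999, -0.001], [0.001, -0.001, -1.0]]
contact_force: [0.2, -0.1, -0.3]
grip_width: 0.0175
```

Emit:
play_rows(gripper=[0.3,0.3,0.3,0.3], delta_pos=[[0,0,0],[0,0,0],[0,0,0],[0,0,0]], turn=[0,0,0,0])

```text
time: 13.8
eef_pos: [0.5168, 0.3075, 0.2053]
tcp_rot: [[-0.999, -0.035, 0.001], [-0.035, 0.999, 0.0], [-0.001, 0.0, -1.0]]
contact_force: [-0.3, 0.8, -0.4]
grip_width: 0.032
```

```bash
python3 - <<'E'
from h import *
w=load("pics/w8.npy")
spat(w,(397,107),(388,229),.026)
E
python3 plan.py .5165 .3075 .32 92 .48 -.052 .32 93
```

```text
L 0.089 mid_from_end [0.5137 0.3591] from_neck [0.5127 0.3591] yaw 1.1
delta [0.0, 0.0, -0.766] turn -0.0 rows 3 -> [0.5165, 0.3075, 0.32, 91.98]
delta [0.109, -0.796, -0.0] turn -0.004 rows 3 -> [0.5043, 0.1876, 0.32, 92.34]
delta [0.114, -0.795, -0.0] turn -0.004 rows 3 -> [0.4921, 0.0677, 0.32, 92.7]
delta [0.118, -0.794, -0.0] turn -0.003 rows 3 -> [0.48, -0.0521, 0.32, 92.97]
```

Emit:
play_rows(gripper=[0.3,0.3,0.3], delta_pos=[[0,0,-0.25],[0,0,-0.5],[0,0,-0.766]], turn=[0,0,0])

```text
time: 14.1
eef_pos: [0.5161, 0.3073, 0.3205]
tcp_rot: [[-0.999, -0.035, -0.001], [-0.035, 0.999, -0.001], [0.001, -0.001, -1.0]]
contact_force: [-0.0, 0.6, 0.6]
grip_width: 0.0324
```

Emit:
play_rows(gripper=[0.3,0.3,0.3], delta_pos=[[0.109,-0.796,0],[0.109,-0.796,0],[0.109,-0.796,0]], turn=[-0.004,-0.004,-0.004])

```text
time: 14.4
eef_pos: [0.5039, 0.1849, 0.3203]
tcp_rot: [[-0.999, -0.04, 0.001], [-0.04, 0.999, -0.001], [-0.001, -0.001, -1.0]]
contact_force: [0.1, 1.0, -0.4]
grip_width: 0.0326
```

Emit:
play_rows(gripper=[0.3,0.3,0.3], delta_pos=[[0.114,-0.795,0],[0.114,-0.795,0],[0.114,-0.795,0]], turn=[-0.004,-0.004,-0.004])

```text
time: 14.7
eef_pos: [0.4915, 0.0647, 0.32]
tcp_rot: [[-0.999, -0.045, 0.0], [-0.045, 0.999, -0.001], [-0.0, -0.001, -1.0]]
contact_force: [-0.3, 0.7, 0.5]
grip_width: 0.0326
```

Emit:
play_rows(gripper=[0.3,0.3,0.3,0.3,0.3], delta_pos=[[0.118,-0.794,0],[0.118,-0.794,0],[0.118,-0.794,0],[0.118,-0.794,0],[0.118,-0.794,0]], turn=[-0.003,-0.003,-0.003,-0.003,-0.003])

```text
time: 15.2
eef_pos: [0.48, -0.0521, 0.3199]
tcp_rot: [[-0.999, -0.05, 0.0], [-0.05, 0.999, 0.0], [-0.0, 0.0, -1.0]]
contact_force: [-0.1, 0.5, 0.4]
grip_width: 0.0326
```

Run:
```python
from h import *
c=cam("wrist"); save(c,"pics/w9");c=cam("side"); save(c,"pics/d9")
crop(c,"pics/d9c.png",190,90,420,300,3.2)
o=ctrl.get_obs();print(o['eef_pos'],o['tcp_rot'][:,1],o['grip_width'])
```

```text
[ 0.4801808  -0.05116894  0.31976038] [-5.27239029e-02  9.98609070e-01  3.39699239e-04] 0.03258837477770879
```

View pics/w9.png

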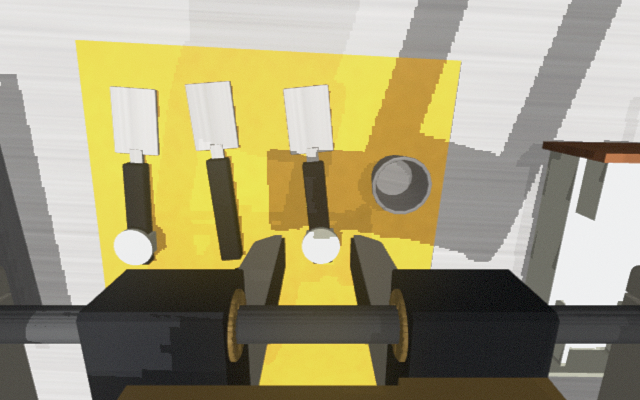

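View pics/d9c.png

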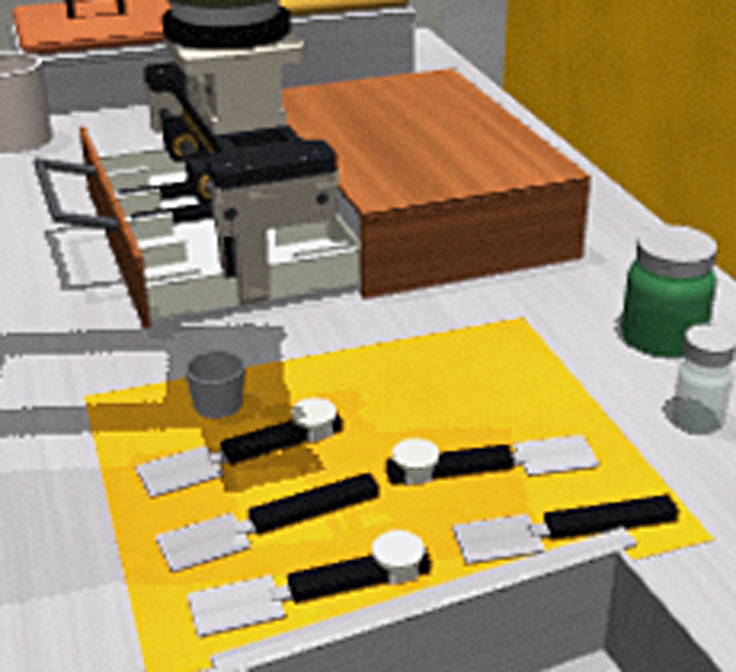

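```bash
cat >> h.py <<'E'
def tagged(c,neck,tag):
    P0=p2w(c,[neck],.012)[0,:2];P1=p2w(c,[tag],.02)[0,:2]; v=P0-P1;L=np.linalg.norm(v);v/=L
    print("L(.070)",L.round(4),"mid",(P1+.048*v).round(4),(P0-.022*v).round(4),"yaw",np.degrees(np.arctan2(v[1],v[0])).round(1))
E
python3 - <<'E'
from h import *
w=load("pics/w9.npy")
tagged(w,(313,162),(320.5,246));tagged(w,(137,164),(133.5,246));spat(w,(230,259),(219,158))
print(p2w(w,[[401,185]],.036))
E
```

```text
L(.070) 0.0705 mid [ 0.4785 -0.0554] [ 0.4781 -0.0554] yaw -172.1
L(.070) 0.069 mid [ 0.486  -0.2028] [ 0.487  -0.2028] yaw 175.9
L 0.0892 mid_from_end [ 0.478  -0.1328] from_neck [ 0.4788 -0.1327] yaw -175.2
[[0.46632034 0.00903998 0.036     ]]
```

```bash
python3 plan.py .478 -.0555 .189 98 .478 -.0555 .32 97 .527 -.356 .32 94 .527 -.356 .215 94
```

```text
delta [0.015, -0.022, 0.873] turn -0.056 rows 3 -> [0.478, -0.0555, 0.189, 98.01]
delta [-0.0, -0.0, -0.873] turn 0.011 rows 3 -> [0.478, -0.0555, 0.32, 97.02]
delta [-0.027, -0.676, -0.0] turn 0.011 rows 3 -> [0.4944, -0.1556, 0.32, 96.03]
delta [-0.038, -0.676, -0.0] turn 0.011 rows 3 -> [0.5107, -0.2559, 0.32, 95.04]
delta [-0.05, -0.675, -0.0] turn 0.012 rows 3 -> [0.5271, -0.3561, 0.32, 93.96]
delta [0.0, 0.0, 0.7] turn -0.0 rows 3 -> [0.5271, -0.3561, 0.215, 93.96]
```

Emit:
play_rows(gripper=[0.35,0.35,0.35,0.35,0.35], delta_pos=[[0.015,-0.022,0.1],[0.015,-0.022,0.4],[0.015,-0.022,0.7],[0.015,-0.022,0.85],[0.015,-0.022,0.873]], turn=[-0.056,-0.056,-0.056,-0.056,-0.056])

```text
time: 15.8
eef_pos: [0.4776, -0.054, 0.1866]
tcp_rot: [[-0.99, -0.141, -0.002], [-0.141, 0.99, 0.001], [0.002, 0.001, -1.0]]
contact_force: [-0.3, -0.3, 0.0]
grip_width: 0.03
```

Emit:
play_rows(gripper=[1,1,1,1], delta_pos=[[0,0,0],[0,0,0],[0,0,0],[0,0,0]], turn=[0,0,0,0])

```text
time: 16.2
eef_pos: [0.4782, -0.0553, 0.1893]
tcp_rot: [[-0.99, -0.14, 0.001], [-0.14, 0.99, -0.0], [-0.001, -0.0, -1.0]]
contact_force: [0.8, 0.3, -0.8]
grip_width: 0.0175
```

Emit:
play_rows(gripper=[1,1,1,1], delta_pos=[[0,0,-0.2],[0,0,-0.5],[0,0,-0.8],[0,0,-0.873]], turn=[0.011,0.011,0.011,0.011])

```text
time: 16.6
eef_pos: [0.4797, -0.0559, 0.3261]
tcp_rot: [[-0.992, -0.122, 0.009], [-0.122, 0.993, -0.002], [-0.009, -0.003, -1.0]]
contact_force: [0.7, -0.2, -0.4]
grip_width: 0.0173
```

Emit:
play_rows(gripper=[1,1,1], delta_pos=[[-0.027,-0.676,0],[-0.027,-0.676,0],[-0.027,-0.676,0]], turn=[0.011,0.011,0.011])

```text
time: 16.9
eef_pos: [0.4946, -0.1601, 0.32]
tcp_rot: [[-0.995, -0.101, 0.001], [-0.101, 0.995, -0.003], [-0.001, -0.003, -1.0]]
contact_force: [-0.1, 0.4, -1.1]
grip_width: 0.0176
```

Emit:
play_rows(gripper=[1,1,1], delta_pos=[[-0.038,-0.676,0],[-0.038,-0.676,0],[-0.038,-0.676,0]], turn=[0.011,0.011,0.011])

```text
time: 17.2
eef_pos: [0.5105, -0.2603, 0.3191]
tcp_rot: [[-0.996, -0.084, -0.0], [-0.084, 0.996, -0.002], [0.0, -0.002, -1.0]]
contact_force: [-0.1, 1.2, -1.0]
grip_width: 0.0175
```

Emit:
play_rows(gripper=[1,1,1,1,1], delta_pos=[[-0.05,-0.675,0],[-0.05,-0.675,0],[-0.05,-0.675,0],[-0.05,-0.675,0],[-0.05,-0.675,0]], turn=[0.012,0.012,0.012,0.012,0.012])

```text
time: 17.7
eef_pos: [0.527, -0.355, 0.3193]
tcp_rot: [[-0.998, -0.069, -0.001], [-0.069, 0.998, 0.001], [0.001, 0.001, -1.0]]
contact_force: [-0.2, -0.7, 0.1]
grip_width: 0.0172
```

Run:
```python
from h import *
c=cam("wrist"); save(c,"pics/w10");c=cam("side"); save(c,"pics/d10")
o=ctrl.get_obs();print(o['eef_pos'],o['tcp_rot'][:,1],o['grip_width'])
```

```text
[ 0.52723407 -0.35464657  0.31983328] [-7.04242982e-02  9.97517075e-01  3.22606868e-04] 0.017484793465680916
```

View pics/w10.png

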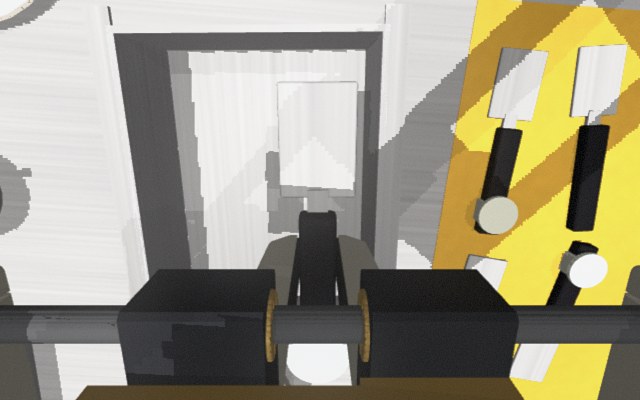

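View pics/d10.png

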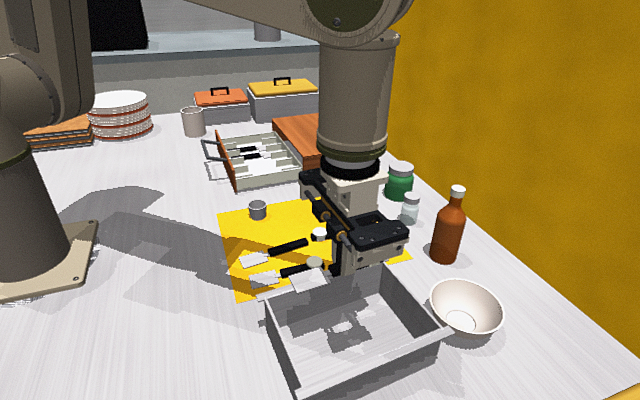

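Emit:
play_rows(gripper=[1,1,1,1,1], delta_pos=[[0,-0.04,0.1],[0,-0.04,0.4],[0,-0.04,0.65],[0,-0.04,0.75],[0,-0.04,0.75]], turn=[0,0,0,0,0])

```text
time: 18.3
eef_pos: [0.5262, -0.3607, 0.2036]
tcp_rot: [[-0.998, -0.07, -0.005], [-0.07, 0.998, 0.004], [0.005, 0.004, -1.0]]
contact_force: [-0.2, 0.6, -1.0]
grip_width: 0.0172
```

Emit:
play_rows(gripper=[0.35,0.35,0.35,0.35], delta_pos=[[0,0,0],[0,0,0],[0,0,0],[0,0,0]], turn=[0,0,0,0])

```text
time: 18.7
eef_pos: [0.5281, -0.3626, 0.209]
tcp_rot: [[-0.998, -0.069, 0.002], [-0.069, 0.998, -0.002], [-0.002, -0.002, -1.0]]
contact_force: [-0.5, 0.7, 0.5]
grip_width: 0.0303
```

```bash
python3 - <<'E'
import json
s=[.5271+.15*.04*.07,-.3561-.006,.32-.1125,93.96]; json.dump(s,open('cmd.json','w'))
E
python3 plan.py .5275 -.362 .32 94 .487 -.203 .30 86
```

```text
delta [0.0, 0.001, -0.75] turn -0.0 rows 3 -> [0.5275, -0.362, 0.32, 93.96]
delta [0.098, 0.538, 0.067] turn 0.044 rows 2 -> [0.5073, -0.2825, 0.31, 90.0]
delta [0.135, 0.53, 0.066] turn 0.044 rows 2 -> [0.487, -0.203, 0.3, 86.04]
```

Emit:
play_rows(gripper=[0.3,0.3,0.3], delta_pos=[[0,0,-0.25],[0,0,-0.5],[0,0,-0.75]], turn=[0,0,0])

```text
time: 19.0
eef_pos: [0.5274, -0.362, 0.3215]
tcp_rot: [[-0.998, -0.069, 0.0], [-0.069, 0.998, -0.0], [-0.0, -0.0, -1.0]]
contact_force: [-0.2, -0.6, 0.3]
grip_width: 0.0329
```

Emit:
play_rows(gripper=[0.3,0.3], delta_pos=[[0.098,0.538,0.067],[0.098,0.538,0.067]], turn=[0.044,0.044])

```text
time: 19.2
eef_pos: [0.5075, -0.2819, 0.3124]
tcp_rot: [[-1.0, 0.003, 0.004], [0.003, 1.0, -0.002], [-0.004, -0.002, -1.0]]
contact_force: [0.7, -0.2, -0.4]
grip_width: 0.0328
```

Emit:
play_rows(gripper=[0.3,0.3,0.3,0.3], delta_pos=[[0.135,0.53,0.066],[0.135,0.53,0.066],[0.135,0.53,0.066],[0.135,0.53,0.066]], turn=[0.044,0.044,0.044,0.044])

```text
time: 19.6
eef_pos: [0.4872, -0.2027, 0.3006]
tcp_rot: [[-0.998, 0.067, 0.001], [0.067, 0.998, -0.001], [-0.001, -0.001, -1.0]]
contact_force: [-0.0, 0.3, 0.8]
grip_width: 0.0326
```

Run:
```python
from h import *
c=cam("wrist"); save(c,"pics/w11");c=cam("side"); save(c,"pics/d11")
crop(c,"pics/d11c.png",190,180,460,400,2.8)
o=ctrl.get_obs();print(o['eef_pos'],o['tcp_rot'][:,1],o['grip_width'])
```

```text
[ 0.48746474 -0.20395375  0.30067712] [ 0.06928238  0.99759654 -0.00105031] 0.032450519073931976
```

View pics/w11.png

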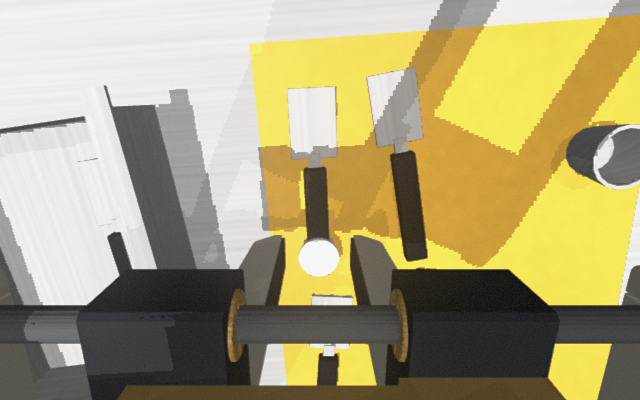

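View pics/d11c.png

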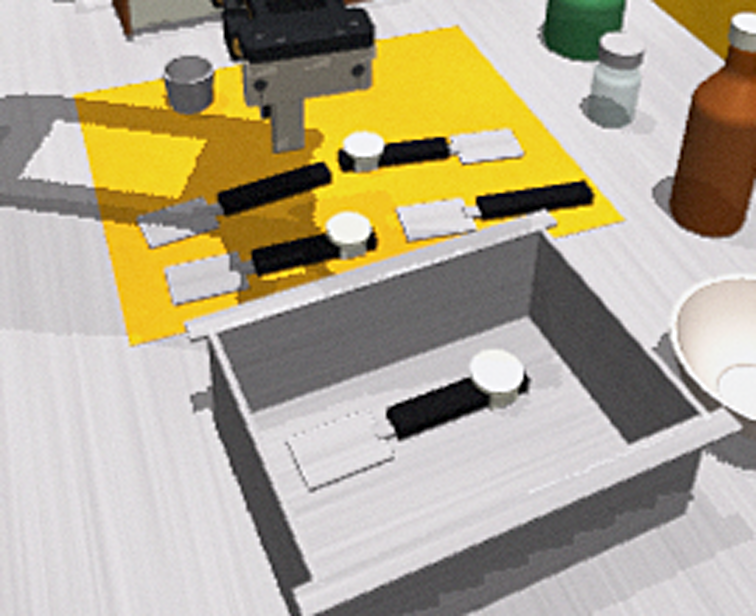

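```bash
python3 - <<'E'
from h import *
w=load("pics/w11.npy")
tagged(w,(314,168),(318.5,258));spat(w,(416,259),(402,152))
s=load("pics/d11.npy"); f=lambda a:np.array(a)/2.8+[190,180]
tagged(s,f((390,430)),f((497,368)))
E
python3 plan.py .486 -.2035 .19 88.5 .486 -.2035 .32 90 .527 -.405 .32 94
```

```text
L(.070) 0.071 mid [ 0.4875 -0.2062] [ 0.4865 -0.2062] yaw 178.9
L 0.0894 mid_from_end [ 0.4781 -0.1362] from_neck [ 0.4787 -0.1362] yaw -172.9
L(.070) 0.0768 mid [ 0.532  -0.3647] [ 0.5253 -0.366 ] yaw -169.4
delta [0.007, -0.004, 0.734] turn -0.027 rows 3 -> [0.4859, -0.2035, 0.19, 88.47]
delta [-0.0, -0.0, -0.867] turn -0.017 rows 3 -> [0.4859, -0.2035, 0.32, 90.0]
delta [-0.137, -0.672, -0.0] turn -0.022 rows 3 -> [0.5065, -0.3043, 0.32, 91.98]
delta [-0.114, -0.676, -0.0] turn -0.022 rows 3 -> [0.5271, -0.405, 0.32, 93.96]
```

Emit:
play_rows(gripper=[0.3,0.3,0.3,0.3,0.3], delta_pos=[[0.007,-0.02,0.1],[0.007,-0.02,0.4],[0.007,-0.02,0.63],[0.007,-0.02,0.734],[0.007,-0.02,0.734]], turn=[-0.027,-0.027,-0.027,-0.027,-0.027])

```text
time: 20.2
eef_pos: [0.4857, -0.2073, 0.1883]
tcp_rot: [[-1.0, 0.028, -0.001], [0.028, 1.0, 0.0], [0.001, 0.0, -1.0]]
contact_force: [0.0, 0.1, 0.5]
grip_width: 0.0324
```

Emit:
play_rows(gripper=[1,1,1,1], delta_pos=[[0,0,0],[0,0,0],[0,0,0],[0,0,0]], turn=[0,0,0,0])

```text
time: 20.6
eef_pos: [0.4859, -0.2064, 0.19]
tcp_rot: [[-1.0, 0.027, 0.001], [0.027, 1.0, -0.0], [-0.001, -0.0, -1.0]]
contact_force: [-0.5, -0.7, -0.1]
grip_width: 0.0173
```

Emit:
play_rows(gripper=[1,1,1,1], delta_pos=[[0,0,-0.2],[0,0,-0.5],[0,0,-0.8],[0,0,-0.867]], turn=[-0.017,-0.017,-0.017,-0.017])

```text
time: 21.0
eef_pos: [0.4873, -0.2068, 0.3262]
tcp_rot: [[-1.0, -0.0, 0.008], [-0.0, 1.0, -0.005], [-0.008, -0.005, -1.0]]
contact_force: [0.6, -0.2, -0.8]
grip_width: 0.0175
```

Emit:
play_rows(gripper=[1,1,1], delta_pos=[[-0.137,-0.672,0],[-0.137,-0.672,0],[-0.137,-0.672,0]], turn=[-0.022,-0.022,-0.022])

```text
time: 21.3
eef_pos: [0.5062, -0.3111, 0.3188]
tcp_rot: [[-0.999, -0.032, -0.0], [-0.032, 0.999, -0.002], [0.0, -0.002, -1.0]]
contact_force: [-0.5, -0.0, -0.6]
grip_width: 0.0173
```

Emit:
play_rows(gripper=[1,1,1,1,1], delta_pos=[[-0.114,-0.72,0],[-0.114,-0.72,0],[-0.114,-0.72,0],[-0.114,-0.72,0],[-0.114,-0.72,0]], turn=[-0.022,-0.022,-0.022,-0.022,-0.022])

```text
time: 21.8
eef_pos: [0.527, -0.4132, 0.319]
tcp_rot: [[-0.998, -0.069, -0.001], [-0.069, 0.998, 0.001], [0.001, 0.001, -1.0]]
contact_force: [-0.5, 0.2, -1.0]
grip_width: 0.0172
```

Run:
```python
from h import *
c=cam("wrist"); save(c,"pics/w12")
o=ctrl.get_obs();print(o['eef_pos'],o['tcp_rot'][:,1],o['grip_width'])
print(w2p(c,[[.527,-.467,.08],[.45,-.475,.08],[.45,-.322,.08],[.45,-.475,.004]]))
```

```text
[ 0.52717982 -0.41275454  0.31940878] [-0.0698809   0.99755479  0.00104786] 0.017642459207809467
[[235.95752065 212.48068657]
 [223.30011615  86.42081155]
 [482.07927105 105.02490993]
 [247.45099814  89.30301502]]
```

View pics/w12.png

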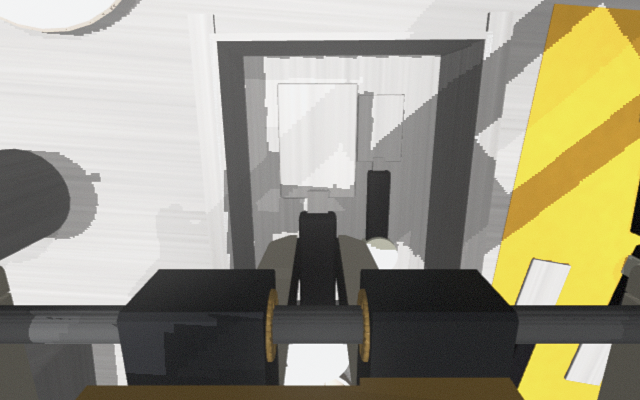

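Emit:
play_rows(gripper=[1,1,1,1,1], delta_pos=[[0,-0.02,0.1],[0,-0.02,0.4],[0,-0.02,0.65],[0,-0.02,0.75],[0,-0.02,0.75]], turn=[0,0,0,0,0])

```text
time: 22.35
eef_pos: [0.5262, -0.4153, 0.2035]
tcp_rot: [[-0.998, -0.07, -0.005], [-0.07, 0.998, 0.004], [0.004, 0.005, -1.0]]
contact_force: [-0.2, 0.2, -1.5]
grip_width: 0.0174
```

Emit:
play_rows(gripper=[0.35,0.35,0.35,0.35], delta_pos=[[0,0,0],[0,0,0],[0,0,0],[0,0,0]], turn=[0,0,0,0])

```text
time: 22.75
eef_pos: [0.5279, -0.4177, 0.2091]
tcp_rot: [[-0.998, -0.069, 0.002], [-0.069, 0.998, -0.002], [-0.002, -0.002, -1.0]]
contact_force: [-0.4, -0.7, -0.4]
grip_width: 0.0303
```

```bash
echo '[0.527,-0.417,0.2075,93.96]'>cmd.json
python3 plan.py .527 -.417 .32 94 .627 -.125 .30 81.6
```

```text
delta [0.0, 0.0, -0.75] turn -0.0 rows 3 -> [0.527, -0.417, 0.32, 93.96]
delta [-0.4, 0.948, 0.067] turn 0.069 rows 4 -> [0.577, -0.271, 0.3099, 87.75]
delta [-0.295, 0.986, 0.066] turn 0.068 rows 4 -> [0.6271, -0.1249, 0.3, 81.63]
```

Emit:
play_rows(gripper=[0.3,0.3,0.3], delta_pos=[[0,0,-0.25],[0,0,-0.5],[0,0,-0.75]], turn=[0,0,0])

```text
time: 23.05
eef_pos: [0.5272, -0.4171, 0.3214]
tcp_rot: [[-0.998, -0.069, 0.0], [-0.069, 0.998, -0.0], [-0.0, -0.0, -1.0]]
contact_force: [0.3, -0.5, 0.5]
grip_width: 0.0322
```

Emit:
play_rows(gripper=[0.3,0.3,0.3,0.3], delta_pos=[[-0.4,0.948,0.067],[-0.4,0.948,0.067],[-0.4,0.948,0.067],[-0.4,0.948,0.067]], turn=[0.069,0.069,0.069,0.069])

```text
time: 23.45
eef_pos: [0.5789, -0.2661, 0.3099]
tcp_rot: [[-0.999, 0.035, 0.001], [0.035, 0.999, 0.002], [-0.001, 0.002, -1.0]]
contact_force: [-0.1, -0.2, 1.0]
grip_width: 0.0323
```

Emit:
play_rows(gripper=[0.3,0.3,0.3,0.3,0.3], delta_pos=[[-0.295,0.986,0.066],[-0.295,0.986,0.066],[-0.295,0.986,0.066],[-0.295,0.986,0.066],[-0.295,0.986,0.066]], turn=[0.068,0.068,0.068,0.068,0.068])

```text
time: 23.95
eef_pos: [0.6278, -0.1239, 0.3001]
tcp_rot: [[-0.99, 0.143, 0.0], [0.143, 0.99, -0.0], [-0.0, -0.0, -1.0]]
contact_force: [-0.5, -0.8, 0.3]
grip_width: 0.0323
```

Run:
```python
from h import *
c=cam("wrist"); save(c,"pics/w13");c=cam("side"); save(c,"pics/d13")
crop(c,"pics/d13c.png",190,180,460,400,2.8)
o=ctrl.get_obs();print(o['eef_pos'],o['tcp_rot'][:,1],o['grip_width'])
```

```text
[ 0.6273117  -0.12615015  0.30017217] [ 1.45824513e-01  9.89310218e-01 -7.10159594e-04] 0.032415212518063084
```

View pics/w13.png

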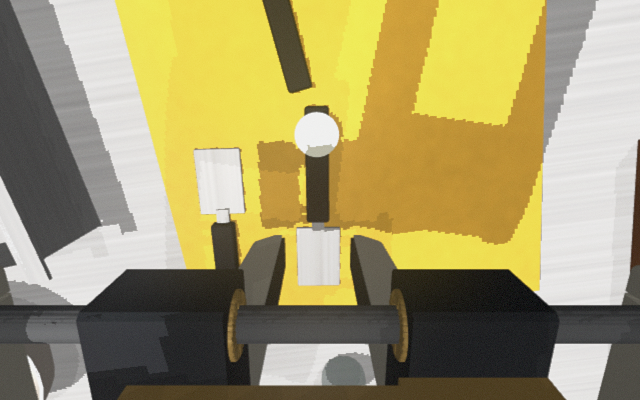

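View pics/d13c.png

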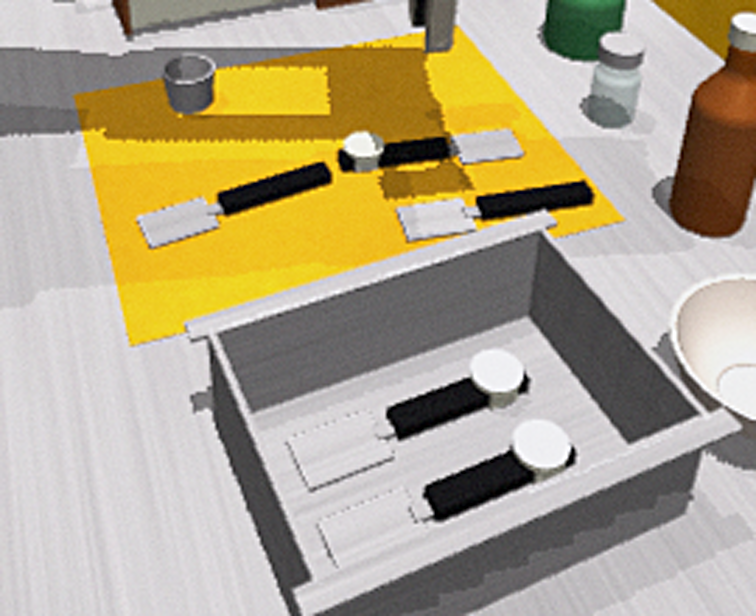

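```bash
python3 - <<'E'
from h import *
w=load("pics/w13.npy")
tagged(w,(317,222),(317,134))
E
python3 plan.py .627 -.125 .19 81.5 .627 -.125 .33 84 .527 -.36 .33 94
```

```text
L(.070) 0.0698 mid [ 0.6266 -0.1258] [ 0.6264 -0.1258] yaw -8.2
delta [0.0, -0.0, 0.734] turn 0.001 rows 3 -> [0.6271, -0.1249, 0.1899, 81.54]
delta [0.0, -0.0, -0.934] turn -0.027 rows 3 -> [0.6271, -0.1249, 0.33, 83.97]
delta [0.249, -0.814, 0.0] turn -0.056 rows 3 -> [0.5771, -0.2424, 0.33, 89.01]
delta [0.32, -0.789, 0.0] turn -0.055 rows 3 -> [0.5271, -0.36, 0.33, 93.96]
```

Emit:
play_rows(gripper=[0.3,0.3,0.3,0.3,0.3], delta_pos=[[0,0,0.1],[0,0,0.4],[0,0,0.63],[0,0,0.734],[0,0,0.734]], turn=[0.001,0.001,0.001,0.001,0.001])

```text
time: 24.55
eef_pos: [0.6267, -0.1264, 0.1884]
tcp_rot: [[-0.989, 0.149, -0.002], [0.149, 0.989, 0.0], [0.002, -0.0, -1.0]]
contact_force: [-0.4, -0.1, -0.3]
grip_width: 0.0324
```

Emit:
play_rows(gripper=[1,1,1,1], delta_pos=[[0,0,0],[0,0,0],[0,0,0],[0,0,0]], turn=[0,0,0,0])

```text
time: 24.95
eef_pos: [0.6275, -0.1254, 0.19]
tcp_rot: [[-0.989, 0.147, 0.001], [0.147, 0.989, -0.0], [-0.001, -0.0, -1.0]]
contact_force: [0.9, -0.1, 0.4]
grip_width: 0.0173
```

Emit:
play_rows(gripper=[1,1,1,1], delta_pos=[[0,0,-0.2],[0,0,-0.5],[0,0,-0.8],[0,0,-0.934]], turn=[-0.027,-0.027,-0.027,-0.027])

```text
time: 25.35
eef_pos: [0.6285, -0.1253, 0.3355]
tcp_rot: [[-0.994, 0.105, 0.007], [0.105, 0.994, -0.002], [-0.007, -0.001, -1.0]]
contact_force: [0.8, -0.2, -0.9]
grip_width: 0.0174
```

```bash
echo '[0.6271,-0.1249,0.33,83.97]'>cmd.json
python3 plan.py .497 -.39 .33 94 .497 -.39 .218 94
```

```text
delta [0.338, -0.924, -0.0] turn -0.056 rows 4 -> [0.5621, -0.2574, 0.33, 89.01]
delta [0.419, -0.891, -0.0] turn -0.055 rows 4 -> [0.497, -0.39, 0.33, 93.96]
delta [-0.0, -0.0, 0.747] turn -0.0 rows 3 -> [0.497, -0.39, 0.218, 93.96]
```

Emit:
play_rows(gripper=[1,1,1,1], delta_pos=[[0.338,-0.924,0],[0.338,-0.924,0],[0.338,-0.924,0],[0.338,-0.924,0]], turn=[-0.056,-0.056,-0.056,-0.056])

```text
time: 25.75
eef_pos: [0.5599, -0.2624, 0.3299]
tcp_rot: [[-1.0, 0.022, -0.001], [0.022, 1.0, -0.002], [0.001, -0.002, -1.0]]
contact_force: [-0.1, -0.4, -0.5]
grip_width: 0.0175
```

Emit:
play_rows(gripper=[1,1,1,1,1], delta_pos=[[0.419,-0.891,0],[0.419,-0.891,0],[0.419,-0.891,0],[0.419,-0.891,0],[0.419,-0.891,0]], turn=[-0.055,-0.055,-0.055,-0.055,-0.055])

```text
time: 26.25
eef_pos: [0.4969, -0.3907, 0.3296]
tcp_rot: [[-0.998, -0.067, 0.0], [-0.067, 0.998, 0.001], [-0.0, 0.001, -1.0]]
contact_force: [-0.1, 0.6, -0.3]
grip_width: 0.0172
```

Run:
```python
from h import *
c=cam("wrist"); save(c,"pics/w14");c=cam("side"); save(c,"pics/d14")
o=ctrl.get_obs();print(o['eef_pos'],o['tcp_rot'][:,1],o['grip_width'])
```

```text
[ 0.49784548 -0.38911975  0.32959505] [-6.97035467e-02  9.97567496e-01  7.12063815e-04] 0.01764886929619612
```

View pics/w14.png

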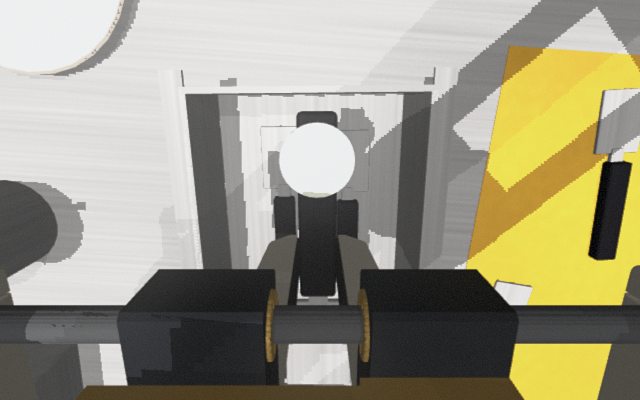

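View pics/d14.png

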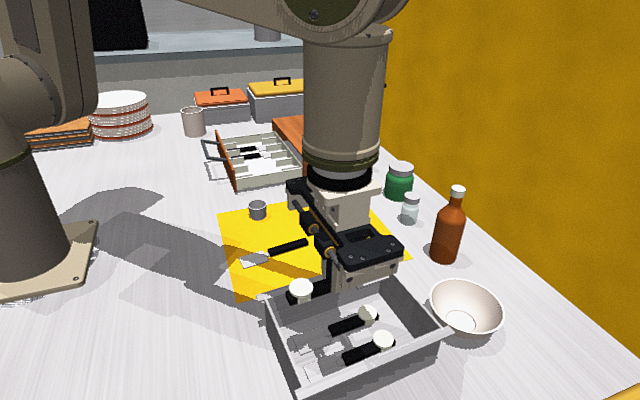

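Emit:
play_rows(gripper=[1,1,1,1,1], delta_pos=[[0,0,0.1],[0,0,0.35],[0,0,0.6],[0,0,0.7],[0,0,0.747]], turn=[0,0,0,0,0])

```text
time: 26.85
eef_pos: [0.4969, -0.3884, 0.2147]
tcp_rot: [[-0.998, -0.07, -0.003], [-0.07, 0.998, 0.003], [0.003, 0.003, -1.0]]
contact_force: [-0.6, -0.5, -0.6]
grip_width: 0.0173
```

Emit:
play_rows(gripper=[0.35,0.35,0.35,0.35], delta_pos=[[0,0,0],[0,0,0],[0,0,0],[0,0,0]], turn=[0,0,0,0])

```text
time: 27.25
eef_pos: [0.4978, -0.3907, 0.2196]
tcp_rot: [[-0.998, -0.069, 0.002], [-0.069, 0.998, -0.002], [-0.002, -0.002, -1.0]]
contact_force: [0.4, 0.4, -0.9]
grip_width: 0.0302
```

```bash
python3 plan.py .497 -.39 .32 94 .479 -.1355 .31 96.5
```

```text
delta [-0.0, -0.0, -0.68] turn -0.0 rows 3 -> [0.497, -0.39, 0.32, 93.96]
delta [0.001, 0.85, 0.033] turn -0.014 rows 3 -> [0.488, -0.2628, 0.315, 95.22]
delta [-0.017, 0.85, 0.033] turn -0.014 rows 3 -> [0.479, -0.1356, 0.3101, 96.48]
```

Emit:
play_rows(gripper=[0.35,0.35,0.35], delta_pos=[[0,0,-0.2],[0,0,-0.45],[0,0,-0.68]], turn=[0,0,0])

```text
time: 27.55
eef_pos: [0.4972, -0.3902, 0.3218]
tcp_rot: [[-0.998, -0.069, 0.001], [-0.069, 0.998, -0.001], [-0.001, -0.001, -1.0]]
contact_force: [0.2, 0.4, -0.0]
grip_width: 0.0304
```

Emit:
play_rows(gripper=[0.25,0.25,0.25], delta_pos=[[0.001,0.85,0.033],[0.001,0.85,0.033],[0.001,0.85,0.033]], turn=[-0.014,-0.014,-0.014])

```text
time: 27.85
eef_pos: [0.4881, -0.2605, 0.3157]
tcp_rot: [[-0.996, -0.092, 0.001], [-0.092, 0.996, 0.0], [-0.001, -0.0, -1.0]]
contact_force: [0.5, -0.5, 0.4]
grip_width: 0.0348
```

Emit:
play_rows(gripper=[0.25,0.25,0.25,0.25,0.25], delta_pos=[[-0.017,0.85,0.033],[-0.017,0.85,0.033],[-0.017,0.85,0.033],[-0.017,0.85,0.033],[-0.017,0.85,0.033]], turn=[-0.014,-0.014,-0.014,-0.014,-0.014])

```text
time: 28.35
eef_pos: [0.4795, -0.1355, 0.3107]
tcp_rot: [[-0.993, -0.114, 0.002], [-0.114, 0.993, -0.001], [-0.001, -0.001, -1.0]]
contact_force: [0.2, -0.4, 0.2]
grip_width: 0.0351
```

Run:
```python
from h import *
c=cam("wrist"); save(c,"pics/w15");c=cam("side"); save(c,"pics/d15")
crop(c,"pics/d15c.png",190,180,460,400,2.8)
o=ctrl.get_obs();print(o['eef_pos'],o['tcp_rot'][:,1],o['grip_width'])
```

```text
[ 0.47952517 -0.1366684   0.31048305] [-0.11225522  0.99367891 -0.00099688] 0.03476005632383741
```

View pics/w15.png

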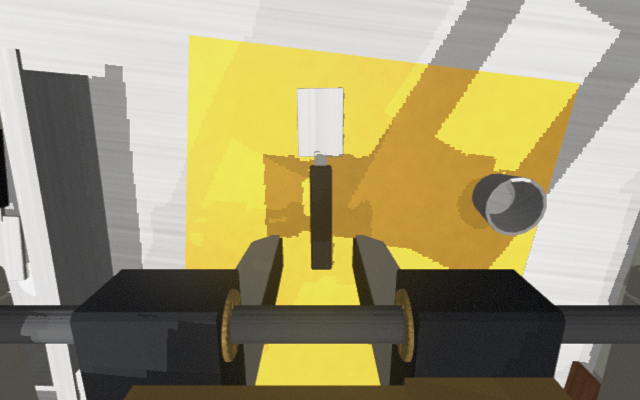

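View pics/d15c.png

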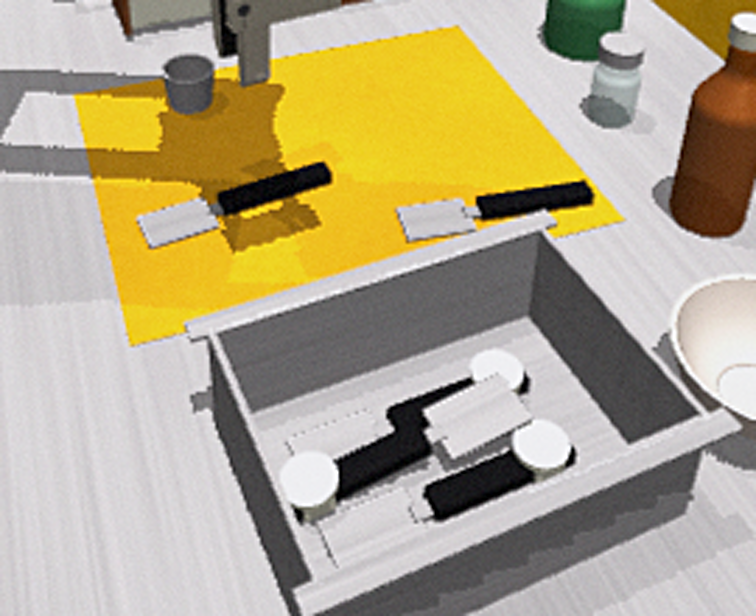

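```bash
python3 - <<'E'
from h import *
w=load("pics/w15.npy")
spat(w,(321.5,269),(320.5,166))
E
python3 plan.py .4785 -.1345 .189 97 .4785 -.1345 .32 96 .5186 .2515 .31 -88 .5186 .2515 .205 -88
```

```text
L 0.0894 mid_from_end [ 0.4785 -0.135 ] from_neck [ 0.4791 -0.1349] yaw -172.8
delta [0.002, 0.007, 0.807] turn -0.006 rows 3 -> [0.4785, -0.1346, 0.189, 97.02]
delta [0.0, 0.0, -0.873] turn 0.011 rows 3 -> [0.4785, -0.1346, 0.32, 96.03]
delta [-0.107, 0.506, 0.013] turn 0.409 rows 5 -> [0.4865, -0.0574, 0.318, 59.22]
delta [0.218, 0.47, 0.013] turn 0.409 rows 5 -> [0.4945, 0.0199, 0.3161, 22.41]
delta [0.455, 0.246, 0.013] turn 0.409 rows 5 -> [0.5026, 0.0971, 0.3141, -14.4]
delta [0.512, -0.076, 0.014] turn 0.409 rows 5 -> [0.5107, 0.1743, 0.312, -51.21]
delta [0.364, -0.368, 0.013] turn 0.409 rows 5 -> [0.5186, 0.2515, 0.3101, -88.02]
delta [-0.0, 0.0, 0.7] turn -0.0 rows 3 -> [0.5186, 0.2515, 0.2051, -88.02]
```

Emit:
play_rows(gripper=[0.25,0.25,0.25,0.25,0.25], delta_pos=[[0.002,0.005,0.1],[0.002,0.005,0.4],[0.002,0.005,0.68],[0.002,0.005,0.807],[0.002,0.005,0.807]], turn=[-0.006,-0.006,-0.006,-0.006,-0.006])

```text
time: 28.95
eef_pos: [0.4783, -0.1359, 0.1872]
tcp_rot: [[-0.993, -0.121, -0.002], [-0.121, 0.993, 0.001], [0.002, 0.001, -1.0]]
contact_force: [-0.1, 0.4, 0.6]
grip_width: 0.0346
```

Emit:
play_rows(gripper=[1,1,1,1], delta_pos=[[0,0,0],[0,0,0],[0,0,0],[0,0,0]], turn=[0,0,0,0])

```text
time: 29.35
eef_pos: [0.4786, -0.1352, 0.1883]
tcp_rot: [[-0.993, -0.122, -0.0], [-0.122, 0.993, 0.0], [0.0, 0.0, -1.0]]
contact_force: [0.6, 0.2, -0.6]
grip_width: 0.0177
```

Emit:
play_rows(gripper=[1,1,1,1], delta_pos=[[0,0,-0.2],[0,0,-0.5],[0,0,-0.8],[0,0,-0.873]], turn=[0.011,0.011,0.011,0.011])

```text
time: 29.75
eef_pos: [0.4805, -0.1357, 0.3257]
tcp_rot: [[-0.994, -0.105, 0.008], [-0.105, 0.994, -0.003], [-0.008, -0.004, -1.0]]
contact_force: [0.8, -1.2, 0.1]
grip_width: 0.0174
```

Emit:
play_rows(gripper=[1,1,1,1,1], delta_pos=[[-0.107,0.506,0.013],[-0.107,0.506,0.013],[-0.107,0.506,0.013],[-0.107,0.506,0.013],[-0.107,0.506,0.013]], turn=[0.409,0.409,0.409,0.409,0.409])

```text
time: 30.25
eef_pos: [0.4867, -0.0574, 0.317]
tcp_rot: [[-0.857, 0.516, -0.001], [0.516, 0.857, 0.0], [0.001, -0.0, -1.0]]
contact_force: [0.0, 0.2, -1.5]
grip_width: 0.0174
```

Emit:
play_rows(gripper=[1,1,1,1,1], delta_pos=[[0.218,0.47,0.013],[0.218,0.47,0.013],[0.218,0.47,0.013],[0.218,0.47,0.013],[0.218,0.47,0.013]], turn=[0.409,0.409,0.409,0.409,0.409])

```text
time: 30.75
eef_pos: [0.4946, 0.0199, 0.315]
tcp_rot: [[-0.377, 0.926, -0.001], [0.926, 0.377, 0.0], [0.0, -0.001, -1.0]]
contact_force: [0.2, 0.6, -0.2]
grip_width: 0.0177
```

Emit:
play_rows(gripper=[1,1,1,1,1], delta_pos=[[0.455,0.246,0.013],[0.455,0.246,0.013],[0.455,0.246,0.013],[0.455,0.246,0.013],[0.455,0.246,0.013]], turn=[0.409,0.409,0.409,0.409,0.409])

```text
time: 31.25
eef_pos: [0.5027, 0.097, 0.313]
tcp_rot: [[0.253, 0.967, -0.001], [0.967, -0.253, -0.0], [-0.0, -0.001, -1.0]]
contact_force: [0.0, 0.0, -0.9]
grip_width: 0.0176
```

Emit:
play_rows(gripper=[1,1,1,1,1], delta_pos=[[0.512,-0.076,0.014],[0.512,-0.076,0.014],[0.512,-0.076,0.014],[0.512,-0.076,0.014],[0.512,-0.076,0.014]], turn=[0.409,0.409,0.409,0.409,0.409])

```text
time: 31.75
eef_pos: [0.5107, 0.1742, 0.3108]
tcp_rot: [[0.782, 0.623, -0.001], [0.623, -0.782, -0.0], [-0.001, -0.0, -1.0]]
contact_force: [0.5, 0.0, -1.3]
grip_width: 0.0174
```

Emit:
play_rows(gripper=[1,1,1,1,1], delta_pos=[[0.364,-0.368,0.013],[0.364,-0.368,0.013],[0.364,-0.368,0.013],[0.364,-0.368,0.013],[0.364,-0.368,0.013]], turn=[0.409,0.409,0.409,0.409,0.409])

```text
time: 32.25
eef_pos: [0.5187, 0.2514, 0.3087]
tcp_rot: [[1.0, 0.03, -0.001], [0.03, -1.0, -0.001], [-0.001, 0.001, -1.0]]
contact_force: [-0.3, -0.0, -0.6]
grip_width: 0.0175
```

Run:
```python
from h import *
c=cam("wrist"); save(c,"pics/w16");c=cam("side"); save(c,"pics/d16")
crop(c,"pics/d16c.png",190,90,420,300,3.2)
o=ctrl.get_obs();print(o['eef_pos'],o['tcp_rot'][:,1],o['grip_width'],o['q'])
```

```text
[0.51871265 0.25108731 0.30888221] [ 3.41746037e-02 -9.99415819e-01  3.41425458e-04] 0.017597060115274614 [ 2.07326829e+01  7.56353997e+00  9.53536420e+01 -3.58265986e-04
  7.71425729e+01  1.08774330e+02]
```

View pics/w16.png

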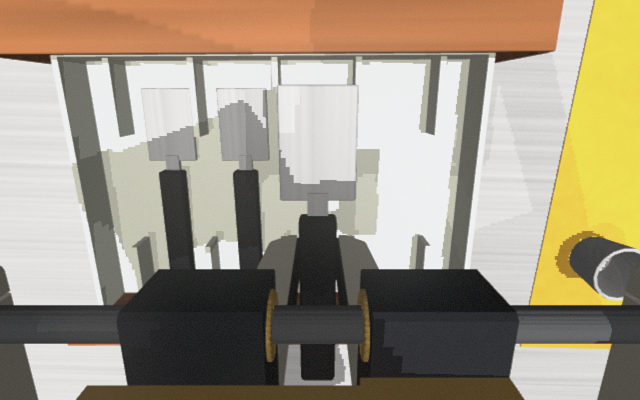

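View pics/d16c.png

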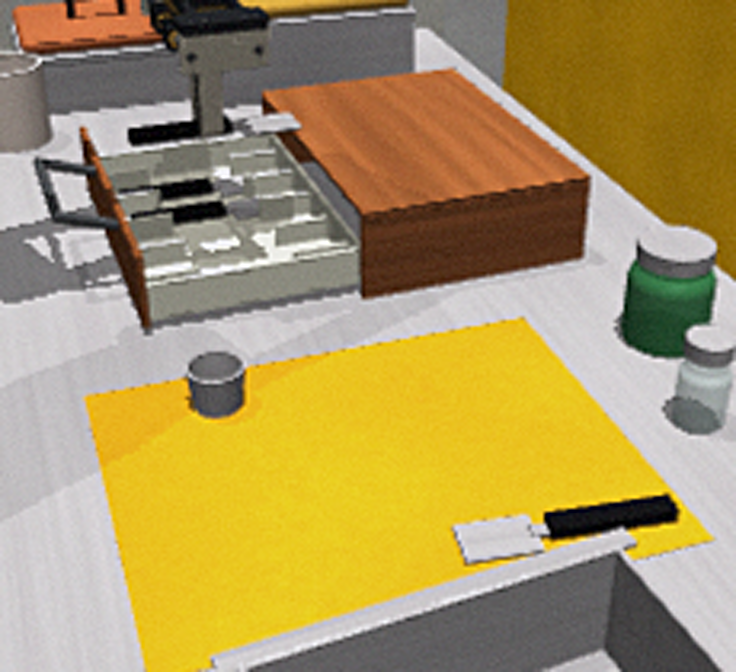

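Emit:
play_rows(gripper=[1,1,1,1,1], delta_pos=[[0,0,0.2],[0,0,0.4],[0,0,0.6],[0,0,0.693],[0,0,0.693]], turn=[0,0,0,0,0])

```text
time: 32.85
eef_pos: [0.5181, 0.2506, 0.2037]
tcp_rot: [[0.999, 0.036, -0.003], [0.036, -0.999, -0.001], [-0.004, 0.001, -1.0]]
contact_force: [-0.7, -0.9, -0.5]
grip_width: 0.0176
```

Emit:
play_rows(gripper=[0.3,0.3,0.3,0.3], delta_pos=[[0,0,0],[0,0,0],[0,0,0],[0,0,0]], turn=[0,0,0,0])

```text
time: 33.25
eef_pos: [0.5194, 0.2512, 0.2069]
tcp_rot: [[0.999, 0.035, 0.002], [0.035, -0.999, 0.001], [0.002, -0.001, -1.0]]
contact_force: [0.6, -0.1, -0.3]
grip_width: 0.0325
```

```bash
echo '[0.5186,0.2515,0.206,-88.02]'>cmd.json
python3 plan.py .5186 .2515 .32 -88 .665 -.205 .32 -99
```

```text
delta [0.0, 0.0, -0.76] turn -0.0 rows 3 -> [0.5186, 0.2515, 0.32, -88.02]
delta [0.218, 0.769, -0.0] turn 0.031 rows 3 -> [0.5553, 0.1373, 0.32, -90.81]
delta [0.255, 0.757, -0.0] turn 0.03 rows 3 -> [0.5919, 0.0233, 0.32, -93.51]
delta [0.29, 0.745, -0.0] turn 0.03 rows 3 -> [0.6285, -0.0909, 0.32, -96.21]
delta [0.324, 0.73, -0.0] turn 0.031 rows 3 -> [0.665, -0.205, 0.32, -99.0]
```

Emit:
play_rows(gripper=[0.3,0.3,0.3], delta_pos=[[0,0,-0.25],[0,0,-0.5],[0,0,-0.76]], turn=[0,0,0])

```text
time: 33.55
eef_pos: [0.5186, 0.2509, 0.3211]
tcp_rot: [[0.999, 0.035, -0.001], [0.035, -0.999, -0.0], [-0.001, 0.0, -1.0]]
contact_force: [-0.1, -0.8, 0.2]
grip_width: 0.0324
```

Emit:
play_rows(gripper=[0.25,0.25,0.25], delta_pos=[[0.218,0.769,0],[0.218,0.769,0],[0.218,0.769,0]], turn=[0.031,0.031,0.031])

```text
time: 33.85
eef_pos: [0.5566, 0.1338, 0.3211]
tcp_rot: [[1.0, -0.016, 0.002], [-0.016, -1.0, -0.001], [0.002, 0.001, -1.0]]
contact_force: [-0.1, 0.1, 0.0]
grip_width: 0.0349
```

Emit:
play_rows(gripper=[0.25,0.25,0.25], delta_pos=[[0.255,0.757,0],[0.255,0.757,0],[0.255,0.757,0]], turn=[0.03,0.03,0.03])

```text
time: 34.15
eef_pos: [0.5931, 0.019, 0.3206]
tcp_rot: [[0.998, -0.064, 0.002], [-0.064, -0.998, -0.001], [0.002, 0.001, -1.0]]
contact_force: [0.1, 0.2, 0.0]
grip_width: 0.0354
```

Emit:
play_rows(gripper=[0.25,0.25,0.25], delta_pos=[[0.29,0.745,0],[0.29,0.745,0],[0.29,0.745,0]], turn=[0.03,0.03,0.03])

```text
time: 34.45
eef_pos: [0.6294, -0.0954, 0.3204]
tcp_rot: [[0.994, -0.111, 0.001], [-0.111, -0.994, -0.001], [0.001, 0.001, -1.0]]
contact_force: [0.6, 1.3, 0.0]
grip_width: 0.0348
```

Emit:
play_rows(gripper=[0.25,0.25,0.25,0.25,0.25], delta_pos=[[0.324,0.73,0],[0.324,0.73,0],[0.324,0.73,0],[0.324,0.73,0],[0.324,0.73,0]], turn=[0.031,0.031,0.031,0.031,0.031])

```text
time: 34.95
eef_pos: [0.6652, -0.2052, 0.3197]
tcp_rot: [[0.988, -0.157, -0.0], [-0.157, -0.988, 0.001], [-0.0, -0.001, -1.0]]
contact_force: [0.1, 0.3, 0.6]
grip_width: 0.0347
```

Run:
```python
from h import *
c=cam("wrist"); save(c,"pics/w17");c=cam("side"); save(c,"pics/d17")
crop(c,"pics/d17c.png",190,90,420,300,3.2)
o=ctrl.get_obs();print(o['eef_pos'],o['tcp_rot'][:,1],o['grip_width'],o['q'])
```

```text
[ 0.66523236 -0.20401464  0.31984153] [-1.55216439e-01 -9.87880321e-01 -5.72192485e-04] 0.03515953782831857 [-2.12771017e+01  2.49192605e+01  7.34655968e+01  2.73870054e-02
  8.16446730e+01  7.76482558e+01]
```

View pics/w17.png

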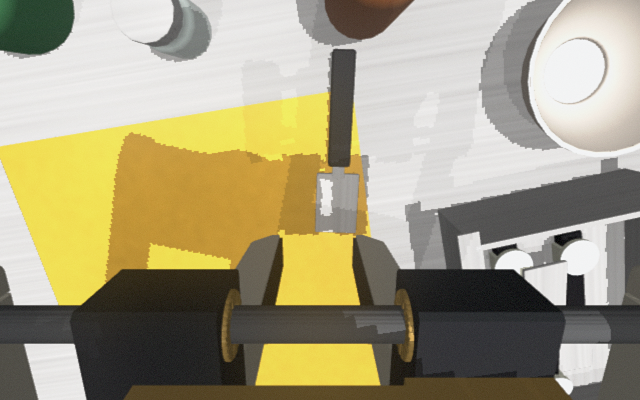

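View pics/d17c.png

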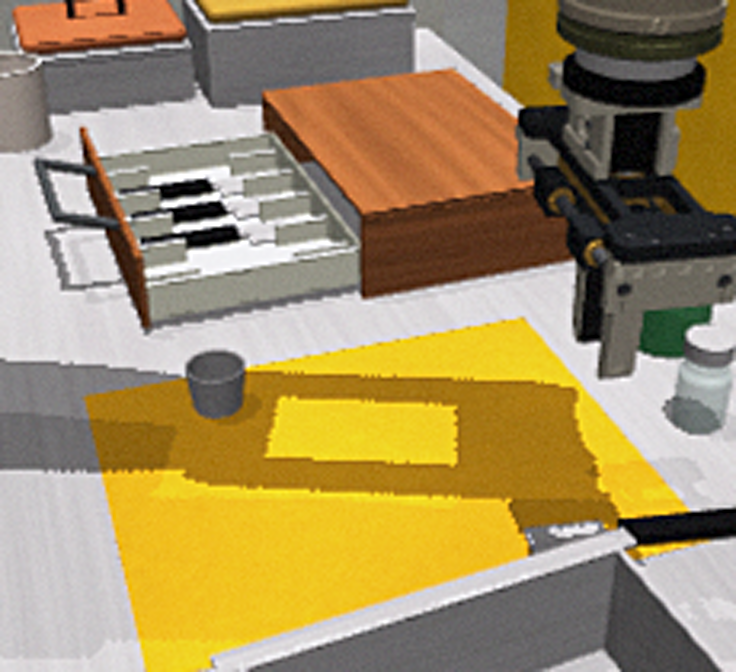

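Run:
```python
from h import *
w=load("pics/w17.npy")
spat(w,(344,50),(339,166))
print("pan corner",p2w(w,[[445,215],[480,250]],.08), "bottle/jar", p2w(w,[[345,20],[170,40],[30,55]],.0))
```

```text
L 0.088 mid_from_end [ 0.7025 -0.231 ] from_neck [ 0.7045 -0.2314] yaw 169.5
pan corner [[ 0.65363821 -0.28841067  0.08      ]
 [ 0.62547581 -0.30981791  0.08      ]] bottle/jar [[ 0.79160412 -0.2481987   0.        ]
 [ 0.79893506 -0.11251676  0.        ]
 [ 0.80565282 -0.00137067  0.        ]]
```

```bash
python3 - <<'E'
from h import *
d=load("pics/d17.npy"); s=load("pics/s3.npy")
print(p2w(d,[[447,262]],0),p2w(s,[[245,307]],0))
print(w2p(d,[[.80,-.26,.0],[.80,-.26,.14],[.80,-.26,.17],[.80,-.26,.2]]))
E
python3 plan.py .703 -.231 .33 79.5
```

```text
[[ 0.80331694 -0.27925482  0.        ]] [[ 0.81616617 -0.26846262  0.        ]]
[[440.04385344 256.48569016]
 [453.35156974 200.94393818]
 [456.55732394 187.56424172]
 [459.90672135 173.58502874]]
delta [0.056, 0.026, -0.013] turn -0.397 rows 5 -> [0.6726, -0.2102, 0.3219, -63.27]
delta [0.03, 0.054, -0.013] turn -0.397 rows 5 -> [0.6803, -0.2154, 0.3239, -27.54]
delta [-0.007, 0.061, -0.014] turn -0.396 rows 5 -> [0.6879, -0.2206, 0.326, 8.1]
delta [-0.041, 0.045, -0.013] turn -0.397 rows 5 -> [0.6955, -0.2257, 0.3279, 43.83]
delta [-0.06, 0.012, -0.014] turn -0.396 rows 5 -> [0.703, -0.231, 0.33, 79.47]
```

View pics/d17.png

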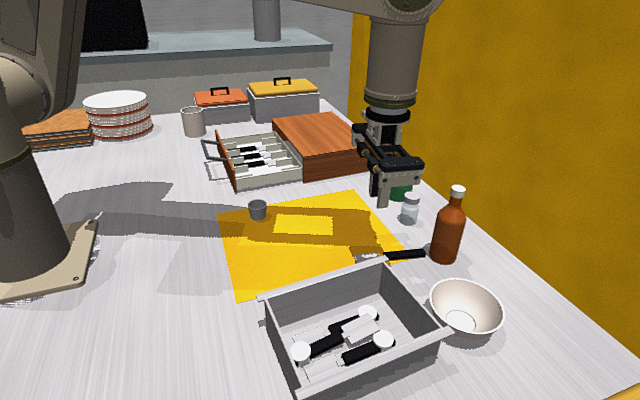

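```bash
echo '[0.665,-0.205,0.32,-99.0]'>cmd.json
python3 plan.py .68 -.21 .32 -63 .685 -.215 .32 -25 .69 -.222 .32 13 .695 -.2295 .32 50 .695 -.2295 .31 79.5
```

```text
delta [0.104, 0.017, -0.0] turn -0.4 rows 5 -> [0.68, -0.21, 0.32, -63.0]
delta [0.014, 0.045, -0.0] turn -0.422 rows 5 -> [0.6849, -0.215, 0.32, -25.02]
delta [-0.028, 0.05, -0.0] turn -0.422 rows 5 -> [0.69, -0.222, 0.32, 12.96]
delta [-0.056, 0.021, -0.0] turn -0.412 rows 5 -> [0.6949, -0.2295, 0.32, 50.04]
delta [-0.001, 0.0, 0.067] turn -0.327 rows 4 -> [0.695, -0.2296, 0.31, 79.47]
```

Emit:
play_rows(gripper=[0.25,0.25,0.25,0.25,0.25], delta_pos=[[0.104,0.017,0],[0.104,0.017,0],[0.104,0.017,0],[0.104,0.017,0],[0.104,0.017,0]], turn=[-0.4,-0.4,-0.4,-0.4,-0.4])

```text
time: 35.55
eef_pos: [0.6804, -0.2087, 0.32]
tcp_rot: [[0.889, 0.459, -0.0], [0.459, -0.889, 0.0], [0.0, -0.0, -1.0]]
contact_force: [0.2, 0.3, -0.9]
grip_width: 0.0346
```

Emit:
play_rows(gripper=[0.25,0.25,0.25,0.25,0.25], delta_pos=[[0.014,0.045,0],[0.014,0.045,0],[0.014,0.045,0],[0.014,0.045,0],[0.014,0.045,0]], turn=[-0.422,-0.422,-0.422,-0.422,-0.422])

```text
time: 36.05
eef_pos: [0.6853, -0.2143, 0.32]
tcp_rot: [[0.42, 0.908, 0.0], [0.908, -0.42, 0.0], [0.0, -0.0, -1.0]]
contact_force: [-0.1, -0.0, 0.6]
grip_width: 0.0346
```

Emit:
play_rows(gripper=[0.25,0.25,0.25,0.25,0.25], delta_pos=[[-0.028,0.05,0],[-0.028,0.05,0],[-0.028,0.05,0],[-0.028,0.05,0],[-0.028,0.05,0]], turn=[-0.422,-0.422,-0.422,-0.422,-0.422])

```text
time: 36.55
eef_pos: [0.6903, -0.2213, 0.32]
tcp_rot: [[-0.227, 0.974, -0.0], [0.974, 0.227, 0.0], [0.0, 0.0, -1.0]]
contact_force: [-0.6, -0.1, -0.7]
grip_width: 0.0353
```

Emit:
play_rows(gripper=[0.25,0.25,0.25,0.25,0.25], delta_pos=[[-0.056,0.021,0],[-0.056,0.021,0],[-0.056,0.021,0],[-0.056,0.021,0],[-0.056,0.021,0]], turn=[-0.412,-0.412,-0.412,-0.412,-0.412])

```text
time: 37.05
eef_pos: [0.6953, -0.2288, 0.3201]
tcp_rot: [[-0.769, 0.64, 0.0], [0.64, 0.769, 0.0], [0.0, 0.0, -1.0]]
contact_force: [-0.6, 0.7, -0.0]
grip_width: 0.0349
```

Emit:
play_rows(gripper=[0.25,0.25,0.25,0.25,0.25], delta_pos=[[-0.001,0,0.067],[-0.001,0,0.067],[-0.001,0,0.067],[-0.001,0,0.067],[-0.001,0,0.067]], turn=[-0.327,-0.327,-0.327,-0.327,-0.327])

```text
time: 37.55
eef_pos: [0.6954, -0.229, 0.31]
tcp_rot: [[-0.983, 0.184, 0.0], [0.184, 0.983, 0.0], [-0.0, 0.0, -1.0]]
contact_force: [-0.4, 0.8, -0.2]
grip_width: 0.035
```

Run:
```python
from h import *
c=cam("wrist"); save(c,"pics/w18");c=cam("side"); save(c,"pics/d18")
crop(c,"pics/d18c.png",190,90,480,300,2.7)
o=ctrl.get_obs();print(o['eef_pos'],o['tcp_rot'][:,1],o['grip_width'],o['q'])
```

```text
[ 0.69539845 -0.22926763  0.30998831] [1.85873134e-01 9.82573749e-01 8.19869296e-05] 0.03486598337382058 [-2.22580237e+01  3.09446593e+01  6.65566563e+01  5.27688398e-03
  8.24965444e+01 -1.01546670e+02]
```

View pics/w18.png

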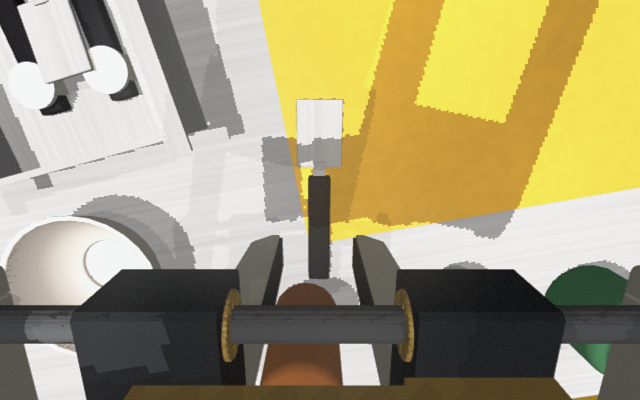

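View pics/d18c.png

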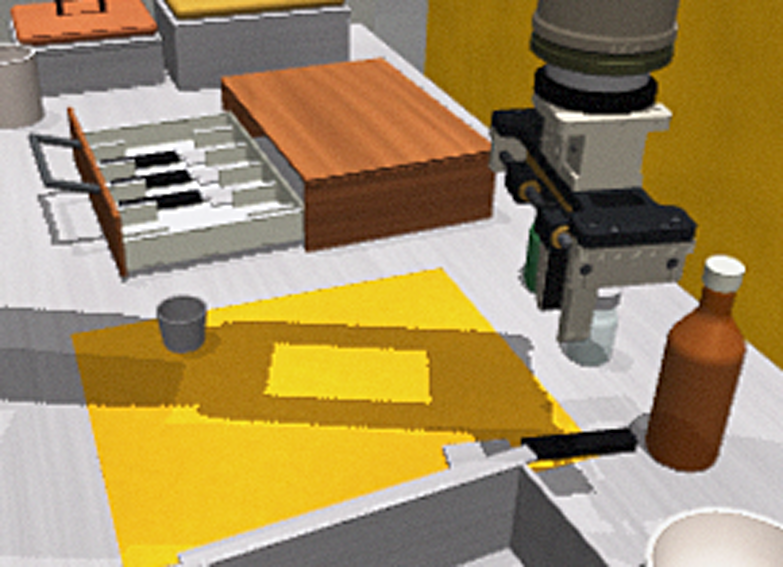

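```bash
python3 - <<'E'
from h import *
w=load("pics/w18.npy")
spat(w,(319,278),(320,177))
E
python3 plan.py .695 -.2295 .189 79.5 .695 -.2295 .33 77 .5280 .1950 .32 -88
```

```text
L 0.0888 mid_from_end [ 0.7026 -0.23  ] from_neck [ 0.7038 -0.2302] yaw 169.0
delta [0.0, 0.0, 0.806] turn -0.0 rows 3 -> [0.695, -0.2296, 0.189, 79.47]
delta [0.0, 0.0, -0.94] turn 0.027 rows 3 -> [0.695, -0.2296, 0.33, 77.04]
delta [0.43, 0.627, 0.017] turn 0.458 rows 5 -> [0.6533, -0.1235, 0.3275, 35.82]
delta [0.737, 0.188, 0.017] turn 0.459 rows 5 -> [0.6114, -0.0173, 0.3249, -5.49]
delta [0.678, -0.345, 0.017] turn 0.458 rows 5 -> [0.5697, 0.0889, 0.3224, -46.71]
delta [0.283, -0.705, 0.016] turn 0.459 rows 5 -> [0.528, 0.195, 0.32, -88.02]
```

Emit:
play_rows(gripper=[0.25,0.25,0.25,0.25,0.25], delta_pos=[[0,0,0.1],[0,0,0.4],[0,0,0.68],[0,0,0.806],[0,0,0.806]], turn=[0,0,0,0,0])

```text
time: 38.15
eef_pos: [0.6956, -0.2301, 0.1881]
tcp_rot: [[-0.983, 0.184, 0.001], [0.184, 0.983, -0.0], [-0.001, -0.0, -1.0]]
contact_force: [0.6, 0.4, 0.9]
grip_width: 0.0346
```

Emit:
play_rows(gripper=[1,1,1,1], delta_pos=[[0,0,0],[0,0,0],[0,0,0],[0,0,0]], turn=[0,0,0,0])

```text
time: 38.55
eef_pos: [0.6953, -0.2301, 0.1888]
tcp_rot: [[-0.983, 0.183, -0.0], [0.183, 0.983, 0.0], [0.0, 0.0, -1.0]]
contact_force: [0.1, -0.3, 0.6]
grip_width: 0.0177
```

Emit:
play_rows(gripper=[1,1,1,1], delta_pos=[[0,0,-0.2],[0,0,-0.5],[0,0,-0.8],[0,0,-0.94]], turn=[0.027,0.027,0.027,0.027])

```text
time: 38.95
eef_pos: [0.6962, -0.2304, 0.3361]
tcp_rot: [[-0.974, 0.224, 0.007], [0.224, 0.974, -0.003], [-0.007, -0.001, -1.0]]
contact_force: [1.3, -0.3, 0.3]
grip_width: 0.0174
```

Emit:
play_rows(gripper=[1,1,1,1,1], delta_pos=[[0.43,0.627,0.017],[0.43,0.627,0.017],[0.43,0.627,0.017],[0.43,0.627,0.017],[0.43,0.627,0.017]], turn=[0.458,0.458,0.458,0.458,0.458])

```text
time: 39.45
eef_pos: [0.6533, -0.1229, 0.3276]
tcp_rot: [[-0.581, 0.814, 0.0], [0.814, 0.581, -0.0], [-0.0, 0.0, -1.0]]
contact_force: [-0.1, -0.1, -0.1]
grip_width: 0.0174
```

Emit:
play_rows(gripper=[1,1,1,1,1], delta_pos=[[0.737,0.188,0.017],[0.737,0.188,0.017],[0.737,0.188,0.017],[0.737,0.188,0.017],[0.737,0.188,0.017]], turn=[0.459,0.459,0.459,0.459,0.459])

```text
time: 39.95
eef_pos: [0.6114, -0.0168, 0.325]
tcp_rot: [[0.1, 0.995, 0.0], [0.995, -0.1, -0.0], [-0.0, 0.0, -1.0]]
contact_force: [-0.5, -0.4, -0.1]
grip_width: 0.0173
```

Emit:
play_rows(gripper=[1,1,1,1,1], delta_pos=[[0.678,-0.345,0.017],[0.678,-0.345,0.017],[0.678,-0.345,0.017],[0.678,-0.345,0.017],[0.678,-0.345,0.017]], turn=[0.458,0.458,0.458,0.458,0.458])

```text
time: 40.45
eef_pos: [0.5695, 0.0894, 0.3224]
tcp_rot: [[0.731, 0.682, 0.0], [0.682, -0.731, -0.0], [0.0, 0.0, -1.0]]
contact_force: [0.8, -0.2, -0.4]
grip_width: 0.0171
```

Emit:
play_rows(gripper=[1,1,1,1,1], delta_pos=[[0.283,-0.705,0.016],[0.283,-0.705,0.016],[0.283,-0.705,0.016],[0.283,-0.705,0.016],[0.283,-0.705,0.016]], turn=[0.459,0.459,0.459,0.459,0.459])

```text
time: 40.95
eef_pos: [0.5278, 0.1954, 0.3199]
tcp_rot: [[1.0, 0.03, 0.0], [0.03, -1.0, -0.0], [0.0, 0.0, -1.0]]
contact_force: [-0.1, -0.4, 0.1]
grip_width: 0.0176
```

Run:
```python
from h import *
c=cam("wrist"); save(c,"pics/w19");c=cam("side"); save(c,"pics/d19")
o=ctrl.get_obs();print(o['eef_pos'],o['tcp_rot'][:,1],o['grip_width'],o['q'])
```

```text
[0.52816801 0.1947062  0.31996835] [ 3.26264803e-02 -9.99467615e-01 -1.01409386e-05] 0.0172487610871367 [ 1.50182967e+01  4.93857666e+00  9.69738672e+01 -2.20512704e-03
  7.80757659e+01  1.03149061e+02]
```

View pics/w19.png

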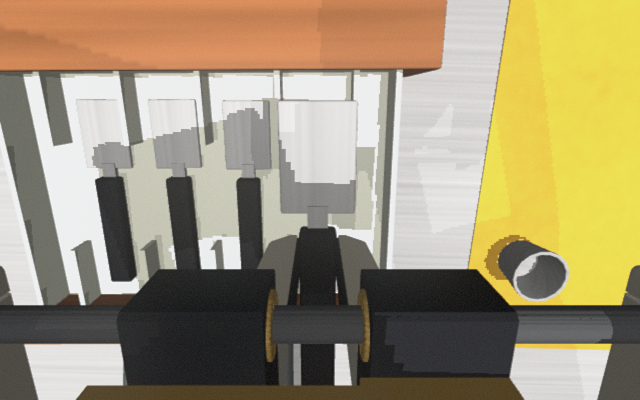

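View pics/d19.png

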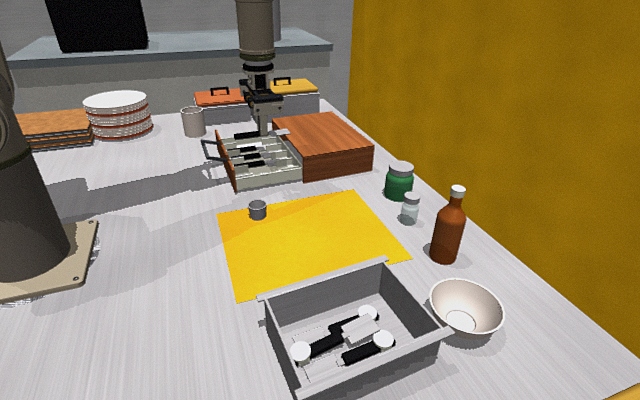

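Emit:
play_rows(gripper=[1,1,1,1,1], delta_pos=[[0,-0.013,0.2],[0,-0.013,0.4],[0,-0.013,0.62],[0,-0.013,0.72],[0,-0.013,0.76]], turn=[0,0,0,0,0])

```text
time: 41.55
eef_pos: [0.5275, 0.196, 0.2039]
tcp_rot: [[0.999, 0.037, -0.003], [0.037, -0.999, -0.001], [-0.003, 0.001, -1.0]]
contact_force: [0.7, 0.2, 0.5]
grip_width: 0.0177
```

Emit:
play_rows(gripper=[1,1,0.3,0.3,0.3], delta_pos=[[0,0,0],[0,0,0],[0,0,0],[0,0,0],[0,0,0]], turn=[0,0,0,0,0])

```text
time: 42.05
eef_pos: [0.5287, 0.1965, 0.2068]
tcp_rot: [[0.999, 0.035, 0.001], [0.035, -0.999, 0.0], [0.001, -0.0, -1.0]]
contact_force: [0.3, -0.9, 0.0]
grip_width: 0.0315
```

Emit:
play_rows(gripper=[0.3,0.3,0.3,0.3,0.3], delta_pos=[[0,0,-0.1],[0,0,-0.3],[0,0,-0.6],[0,0,-0.9],[0,0,-1]], turn=[0,0,0,0,0])

```text
time: 42.55
eef_pos: [0.5295, 0.1968, 0.3634]
tcp_rot: [[0.999, 0.035, 0.009], [0.035, -0.999, 0.002], [0.009, -0.002, -1.0]]
contact_force: [0.7, -0.7, 0.6]
grip_width: 0.0323
```

```bash
echo '[0.528,0.197,0.356,-88.02]'>cmd.json; python3 plan.py .44 .277 .42 -55 .376 .274 .43 0.5
python3 - <<'E'
from h import *
c=cam("wrist"); save(c,"pics/w20");c=cam("side"); save(c,"pics/d20")
crop(c,"pics/d20c.png",190,110,320,210,5.5)
E
```

```text
delta [-0.568, -0.553, -0.427] turn -0.367 rows 4 -> [0.44, 0.277, 0.42, -54.99]
delta [-0.18, -0.114, -0.033] turn -0.308 rows 4 -> [0.4081, 0.2755, 0.425, -27.27]
delta [-0.107, -0.185, -0.033] turn -0.309 rows 4 -> [0.376, 0.2739, 0.43, 0.54]
```

View pics/w20.png

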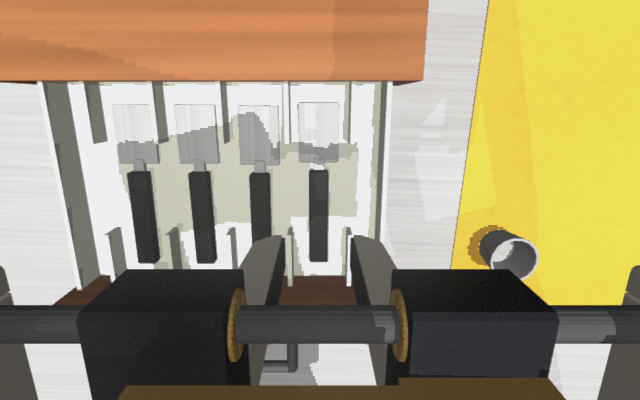

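View pics/d20c.png

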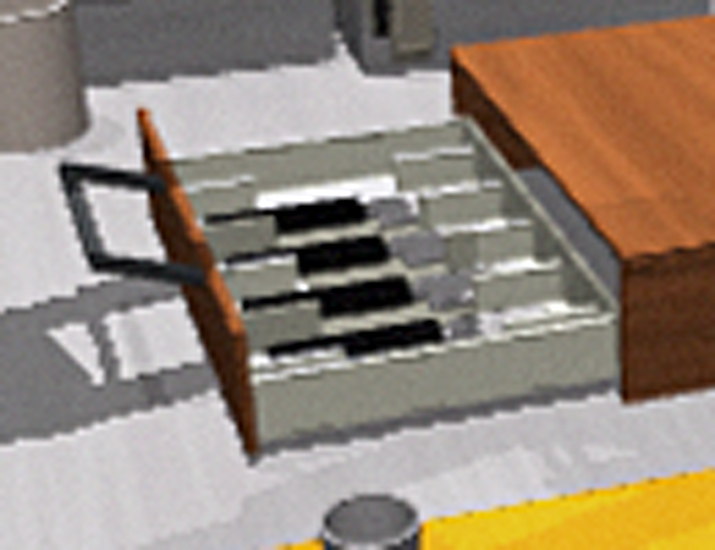

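Emit:
play_rows(gripper=[0.14,0.14,0.14,0.14], delta_pos=[[-0.568,-0.553,-0.427],[-0.568,-0.553,-0.427],[-0.568,-0.553,-0.427],[-0.568,-0.553,-0.427]], turn=[-0.367,-0.367,-0.367,-0.367])

```text
time: 43.05
eef_pos: [0.4381, 0.2787, 0.4214]
tcp_rot: [[0.814, 0.581, 0.001], [0.581, -0.814, 0.002], [0.002, -0.001, -1.0]]
contact_force: [0.6, -0.4, -0.1]
grip_width: 0.0403
```

Emit:
play_rows(gripper=[0.14,0.14,0.14,0.14], delta_pos=[[-0.18,-0.114,-0.033],[-0.18,-0.114,-0.033],[-0.18,-0.114,-0.033],[-0.18,-0.114,-0.033]], turn=[-0.308,-0.308,-0.308,-0.308])

```text
time: 43.45
eef_pos: [0.4077, 0.2748, 0.423]
tcp_rot: [[0.453, 0.892, -0.002], [0.892, -0.453, -0.001], [-0.002, -0.002, -1.0]]
contact_force: [0.1, 0.8, 0.1]
grip_width: 0.0399
```

Emit:
play_rows(gripper=[0.14,0.14,0.14,0.14,0.14], delta_pos=[[-0.107,-0.185,-0.033],[-0.107,-0.185,-0.033],[-0.107,-0.185,-0.033],[-0.107,-0.185,-0.033],[-0.107,-0.185,-0.033]], turn=[-0.325,-0.325,-0.325,-0.325,-0.325])

```text
time: 43.95
eef_pos: [0.376, 0.2732, 0.4281]
tcp_rot: [[-0.035, 0.999, -0.002], [0.999, 0.035, -0.001], [-0.001, -0.002, -1.0]]
contact_force: [0.3, -0.4, 0.4]
grip_width: 0.0402
```

Run:
```python
from h import *
c=cam("wrist"); save(c,"pics/w21");c=cam("side"); save(c,"pics/d21")
o=ctrl.get_obs();print(o['eef_pos'],o['tcp_rot'],o['grip_width'],o['q'])
```

```text
[0.37612072 0.27321186 0.42854947] [[-3.24384720e-02  9.99472052e-01 -1.83397392e-03]
 [ 9.99473265e-01  3.24366241e-02 -1.02851342e-03]
 [-9.68482492e-04 -1.86637131e-03 -9.99997789e-01]] 0.039891768452797245 [ 2.96709154e+01 -1.43641045e+01  1.03759336e+02  8.13193340e-04
  9.07252407e+01  2.78120621e+01]
```

View pics/w21.png

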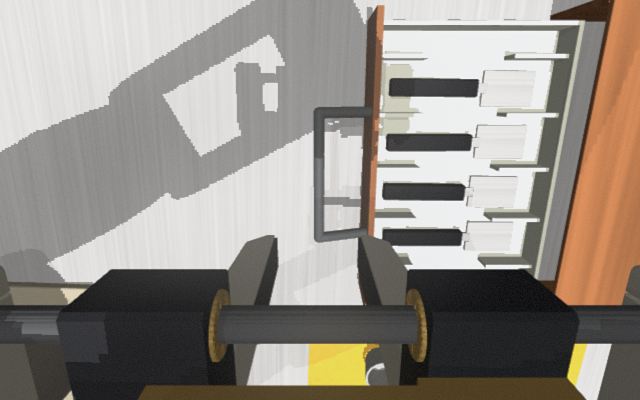

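View pics/d21.png

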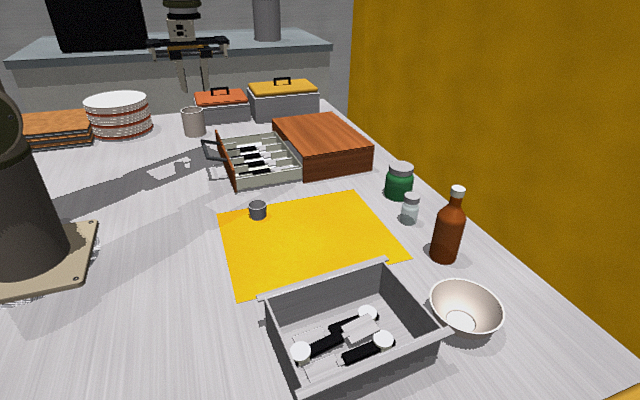

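Run:
```python
from h import *
w=load("pics/w21.npy")
th=np.radians(2.03);X=np.array([np.cos(th),np.sin(th)]);Y=np.array([-np.sin(th),np.cos(th)]);C=np.array([.5236,.2795])
for e,n in [((389,87),(478,88)),((387,142),(471,142)),((383,191),(465,192)),((379,237),(462,237))]:
    P=p2w(w,[e,n],.026)[:,:2]; v=P[1]-P[0]; L=np.linalg.norm(v); m=(P[0]+.068*v/L+P[1]-.022*v/L)/2
    print(L.round(3),m.round(4),"bay frame x",((m-C)@X).round(4),"y",((m-C)@Y).round(4),np.degrees(np.arctan2(v[1],v[0])).round(1))
print(p2w(w,[[321,109],[320,239]],.078).round(4))
```

```text
0.091 [0.5133 0.3599] bay frame x -0.0074 y 0.0807 1.4
0.089 [0.5153 0.3049] bay frame x -0.0074 y 0.0257 2.0
0.09 [0.5163 0.2503] bay frame x -0.0083 y -0.0289 1.3
0.095 [0.5185 0.197 ] bay frame x -0.008 y -0.0823 2.1
[[0.3761 0.3356 0.078 ]
 [0.3799 0.2108 0.078 ]]
```

Emit:
play_rows(gripper=[0.14,0.14,0.14,0.14], delta_pos=[[0,0,0.2],[0,0,0.4],[0,0,0.6],[0,0,0.6]], turn=[0,0,0,0])

```text
time: 44.45
eef_pos: [0.3747, 0.2723, 0.3348]
tcp_rot: [[-0.033, 0.999, -0.008], [0.999, 0.033, -0.004], [-0.004, -0.008, -1.0]]
contact_force: [-0.0, 0.1, -1.2]
grip_width: 0.0397
```

Emit:
play_rows(gripper=[0.14,0.14,0.14,0.14,0.14], delta_pos=[[0,0,0.2],[0,0,0.4],[0,0,0.55],[0,0,0.6],[0,0,0.6]], turn=[0,0,0,0,0])

```text
time: 44.95
eef_pos: [0.3763, 0.2733, 0.2498]
tcp_rot: [[-0.034, 0.999, -0.001], [0.999, 0.034, -0.001], [-0.001, -0.001, -1.0]]
contact_force: [-0.2, 0.7, -0.0]
grip_width: 0.0399
```

Emit:
play_rows(gripper=[1,1,1,1,1], delta_pos=[[0,0,0],[0,0,0],[0,0,0],[0,0,0],[0,0,0]], turn=[0,0,0,0,0], force=20)

```text
time: 45.45
eef_pos: [0.3765, 0.2735, 0.2504]
tcp_rot: [[-0.035, 0.999, 0.001], [0.999, 0.035, 0.001], [0.001, 0.001, -1.0]]
contact_force: [-0.7, 0.4, 3.7]
grip_width: 0.009
```

Emit:
play_rows(gripper=[1,1,1,1,1], delta_pos=[[0,0.03,0],[0,0.08,0],[0,0.15,0],[0,0.22,0],[0,0.3,0]], turn=[0,0,0,0,0])

```text
time: 45.95
eef_pos: [0.4217, 0.275, 0.2504]
tcp_rot: [[-0.035, 0.999, 0.0], [0.999, 0.035, 0.0], [0.0, 0.0, -1.0]]
contact_force: [-2.6, -0.3, 6.1]
grip_width: 0.0091
```

Emit:
play_rows(gripper=[1,1,1,1,1], delta_pos=[[0,0.08,0],[0,0.16,0],[0,0.24,0],[0,0.32,0],[0,0.4,0]], turn=[0,0,0,0,0])

```text
time: 46.45
eef_pos: [0.4818, 0.2771, 0.2504]
tcp_rot: [[-0.035, 0.999, 0.0], [0.999, 0.035, 0.0], [0.0, 0.0, -1.0]]
contact_force: [-2.8, -0.2, 6.4]
grip_width: 0.0093
```

Emit:
play_rows(gripper=[1,1,1,1,1], delta_pos=[[0,0.08,0],[0,0.16,0],[0,0.24,0],[0,0.32,0],[0,0.38,0]], turn=[0,0,0,0,0])

```text
time: 46.95
eef_pos: [0.539, 0.2791, 0.2505]
tcp_rot: [[-0.034, 0.999, 0.001], [0.999, 0.034, 0.001], [0.001, 0.001, -1.0]]
contact_force: [-2.6, 0.3, 5.6]
grip_width: 0.009
```

Emit:
play_rows(gripper=[1,1,1,1,1], delta_pos=[[0,0.04,0],[0,0.07,0],[0,0.1,0],[0,0.12,0],[0,0.13,0]], turn=[0,0,0,0,0])

```text
time: 47.45
eef_pos: [0.5581, 0.2798, 0.2504]
tcp_rot: [[-0.035, 0.999, 0.001], [0.999, 0.035, 0.0], [0.0, 0.001, -1.0]]
contact_force: [-2.9, -0.4, 6.5]
grip_width: 0.0093
```

Now slowly to the stop, watching the force.

Emit:
play_rows(gripper=[1,1,1,1], delta_pos=[[0,0.01,0],[0,0.02,0],[0,0.03,0],[0,0.035,0]], turn=[0,0,0,0])

```text
time: 47.85
eef_pos: [0.5632, 0.28, 0.2504]
tcp_rot: [[-0.035, 0.999, 0.0], [0.999, 0.035, 0.0], [0.0, 0.001, -1.0]]
contact_force: [-1.3, 0.6, 6.8]
grip_width: 0.0094
```

Emit:
play_rows(gripper=[1,1,1], delta_pos=[[0,0.01,0],[0,0.02,0],[0,0.02,0]], turn=[0,0,0])

```text
time: 48.15
eef_pos: [0.5655, 0.2801, 0.2504]
tcp_rot: [[-0.035, 0.999, -0.002], [0.999, 0.035, 0.0], [0.0, -0.002, -1.0]]
contact_force: [-6.7, -1.2, 10.5]
grip_width: 0.0092
```

Emit:
play_rows(gripper=[1,1,1], delta_pos=[[0,0.01,0],[0,0.015,0],[0,0.015,0]], turn=[0,0,0])

```text
time: 48.45
eef_pos: [0.5664, 0.2803, 0.2503]
tcp_rot: [[-0.035, 0.999, -0.006], [0.999, 0.035, -0.001], [-0.001, -0.006, -1.0]]
contact_force: [-17.6, -2.2, 17.4]
grip_width: 0.0089
```

Emit:
play_rows(gripper=[1,1,0.25,0.25,0.25], delta_pos=[[0,-0.015,0],[0,-0.025,0],[0,-0.025,0],[0,-0.025,0],[0,-0.025,0]], turn=[0,0,0,0,0])

```text
time: 48.95
eef_pos: [0.5643, 0.2796, 0.2491]
tcp_rot: [[-0.034, 0.999, -0.001], [0.999, 0.034, -0.0], [-0.0, -0.001, -1.0]]
contact_force: [-0.8, -0.1, -0.1]
grip_width: 0.0283
```

Emit:
play_rows(gripper=[0.25,0.25,0.25,0.25,0.25], delta_pos=[[0,0,-0.1],[0,0,-0.3],[0,0,-0.6],[0,0,-0.9],[0,0,-1]], turn=[0,0,0,0,0])

```text
time: 49.45
eef_pos: [0.5653, 0.2802, 0.4076]
tcp_rot: [[-0.035, 0.999, 0.009], [0.999, 0.035, 0.004], [0.003, 0.009, -1.0]]
contact_force: [0.5, -0.0, 0.9]
grip_width: 0.0349
```

Run:
```python
from h import *
c=cam("wrist"); save(c,"pics/w22");c=cam("side"); save(c,"pics/d22");crop(c,"pics/d22c.png",190,100,460,400,2)
```

```text
(no output)
```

View pics/w22.png

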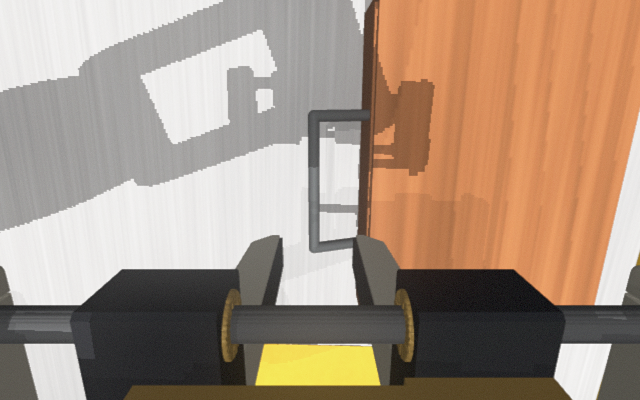

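View pics/d22c.png

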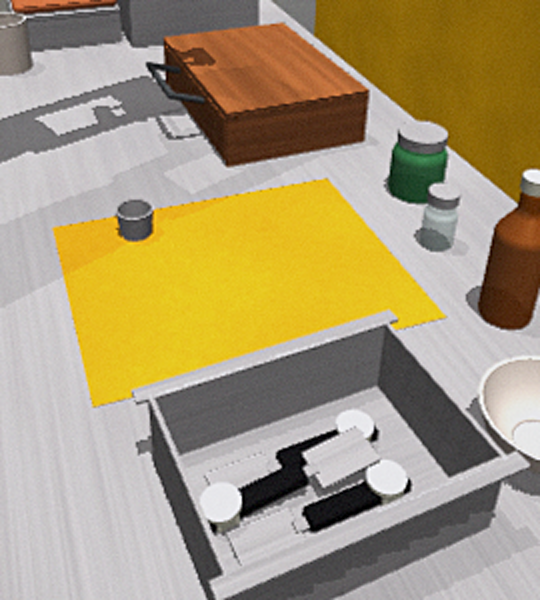

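Run:
```python
from h import *
w=load("pics/w22.npy"); print(p2w(w,[[315,116],[314,247]],.078).round(4))
o=ctrl.get_obs();print(o['time'],o['contact_force'],o['eef_pos']); print(ctrl.sign_off())
```

```text
[[0.5642 0.339  0.078 ]
 [0.5672 0.2197 0.078 ]]
49.55 [-0.26283341  0.62562834 -0.48247651] [0.56523513 0.28011772 0.40485232]
the job is handed in; nothing more can be done
None
```

I handed the job in at about 49.6 s of the 210 s. All seven spatulas found on the mat are sorted, and the drawer is shut. No verdict was reported, so what follows are my own readings.

**Good spatulas:** I pulled the drawer to its end stop and laid four good spatulas in their own compartments, handles to the front. The last wrist view before shutting put them within about 4 mm sideways and 9 mm lengthways of the compartment middles, and within about 1° of the drawer's direction. I did not see inside the drawer after shutting it. I pushed it slowly, at roughly 0.1 m/s, to keep them from sliding.

**Rejects:** The three tagged spatulas are in the pan. The third lies across the other two, below the rim in the last side view.

**Drawer:** I pushed it until the force rose to about 18 N at the stop. The handle moved about 190 mm, and the front is flush with the unit in the last pictures.

**Cup:** It is still standing. The gripper is clear of everything, with contact force near zero.

**What went differently or disagreed:**
- One good spatula had been knocked about 45 mm aside before I reached it. I measured it again and picked it up from its new place.
- The first positions from the side camera were 5 to 7 mm off the wrist camera's, so I used the wrist camera for the grasps.
- My measured divider spacing came out about 4% short of the stated 56 mm. I used the stated spacing around the measured centre.

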